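# Match the lock cylinders to their rosettes

## Task

Four door-lock kits are laid out in the blue tray, but the cylinders have been mixed up: every bay holds a cylinder whose finish does not match the rosette lying behind it. Change the cylinders round, laying them aside on the green mat as needed, until each one lies level and fully down in the slot in front of the rosette of its own finish (brass, nickel, black, copper). Lay the cylinders down, do not drop them, and leave the padlock where it is.

Things in the scene. Friction and masses are not known exactly. Their poses are not given: they have to be found in the camera images.
- cyl_brass: polished brass (yellow) profile lock cylinder, loose, about 0.2 kg, lying along its own y: 72 mm long, 17 mm wide (x), 25 mm high, with a small grey cam at mid-length that shows up to 29 mm. Origin: centre of the underside, z up. Grip it across the 17 mm at mid-length, fingers closing along its x; it is the same either way round.
- cyl_nickel: satin nickel (light grey) profile lock cylinder, loose, about 0.2 kg, lying along its own y: 64 mm long, 17 mm wide (x), 25 mm high, with a small grey cam at mid-length that shows up to 29 mm. Origin: centre of the underside, z up. Grip it across the 17 mm at mid-length, fingers closing along its x; it is the same either way round.
- cyl_black: matt black profile lock cylinder, loose, about 0.2 kg, lying along its own y: 66 mm long, 17 mm wide (x), 25 mm high, with a small grey cam at mid-length that shows up to 29 mm. Origin: centre of the underside, z up. Grip it across the 17 mm at mid-length, fingers closing along its x; it is the same either way round.
- cyl_copper: copper (reddish brown) profile lock cylinder, loose, about 0.2 kg, lying along its own y: 68 mm long, 17 mm wide (x), 25 mm high, with a small grey cam at mid-length that shows up to 29 mm. Origin: centre of the underside, z up. Grip it across the 17 mm at mid-length, fingers closing along its x; it is the same either way round.
- rosette_brass: polished brass (yellow) round cover rosette, 52 mm across, 7 mm thick, black keyhole cut-out, fixed in the rear part of one bay of the tray. Origin: centre of its underside, on the tray floor (z 4 mm). The slot for this bay's cylinder is centred at (-0.078, 0, 0) in its frame; the cylinder lies there on the tray floor along the rosette's x, either way round.
- rosette_nickel: satin nickel (light grey) round cover rosette, 52 mm across, 7 mm thick, black keyhole cut-out, fixed in the rear part of one bay of the tray. Origin: centre of its underside, on the tray floor (z 4 mm). The slot for this bay's cylinder is centred at (-0.078, 0, 0) in its frame; the cylinder lies there on the tray floor along the rosette's x, either way round.
- rosette_black: matt black round cover rosette, 52 mm across, 7 mm thick, black keyhole cut-out, fixed in the rear part of one bay of the tray. Origin: centre of its underside, on the tray floor (z 4 mm). The slot for this bay's cylinder is centred at (-0.078, 0, 0) in its frame; the cylinder lies there on the tray floor along the rosette's x, either way round.
- rosette_copper: copper (reddish brown) round cover rosette, 52 mm across, 7 mm thick, black keyhole cut-out, fixed in the rear part of one bay of the tray. Origin: centre of its underside, on the tray floor (z 4 mm). The slot for this bay's cylinder is centred at (-0.078, 0, 0) in its frame; the cylinder lies there on the tray floor along the rosette's x, either way round.
- tray: blue tray, 166 x 310 mm, rim 18 mm, fixed; origin under its centre, floor 4 mm up. Four bays, 74 mm apart along y; cylinder slots centred at x = -30 mm, in two grey rails 12 mm high above the floor, 18 to 34 mm before and behind the slot's centre, open between for fingers. Slots: 22 mm wide at the floor, 32 at the top, end walls 14 mm high, 82 mm apart.
- mat: green rubber mat, 110 mm (x) by 100 mm (y), 3 mm thick, fixed, beside the tray, with nothing on it: a spot to lay a cylinder down for the while. Origin: centre of its underside, z up.
- padlock: brass padlock, 73 by 44 by 16 mm, loose, lying flat beside the tray; not part of the job. Origin: centre of its underside.
There are look-alikes about, which are no part of the job. Leave any pink look-alike of the cyl_brass alone.

How it is judged:
By the outcome, as a careful person would: the job done as asked, in the order asked, and still so for the second after the job is handed in, with the robot touching nothing.
It also fails if it takes over 131 s, if anything falls off the work surface, if the arm or the gripper's body presses on something with over 40 N, if the wrist force passes 120 N, or if a joint passes its speed limit or range.

## Robot

A 6-joint arm with a two-finger parallel gripper is mounted at the origin on a cart in front of the work surface, level with it; the furniture and walls round the work are solid. World frame = base frame: x ahead of the robot, y to its left, z up, the work surface at z = 0. Lengths are in m, angles in rad, forces in N, time in s.
With the tool pointing down it reaches from about 0.25 to 0.725 m from the base axis. Payload 4 kg.
Tool frame: the origin (TCP) lies midway between the tips of the shut fingers; the grasp point (between the pads) lies 19 mm behind it; z points along the fingers, y is the line along which they close (so a half turn about z gives the same grasp; the last joint's range is limited). The gripper opens to 85 mm and grips with 20 to 120 N. Pads are 22 mm wide; open, the fingers measure 114 mm over their backs; the gripper's body (76 mm by 85 mm) begins 54 mm behind the grasp point. The pads swing forward as they close: fully open they stand 13 mm farther back than shut.
Start: joints at [-1.236, 0.241, 0.005, 1.335, 0, 1.571], TCP at [0.164, -0.472, 0.231] pointing down, gripper open.
Joint ranges: [-2.72, 2.72], [-1.05, 1.87], [-1.09, 1.28], [-1.99, 2.15], [-1.42, 1.44], [-3.14, 3.14]. Speed limits (rad/s): [2.79, 2.79, 3.14, 3.14, 3.14, 3.14].

## Interface

Orientations are given as a unit quaternion [x, y, z, w].
In Python, from workcell import bot, camera, job_done gives the robot as it stands.
- The arm moves only by the tool carry_out, never from a script. Its argument "plan" is a list of rows, each an object of numbers: "dx", "dy", "dz": the shift along the tool's x, y, z in mm; "twist": the turn about the tool's z in degrees; "fingers": the closure, from -1 (fully open) to 1 (shut). In form: [{"dx": .., "dy": .., "dz": .., "twist": .., "fingers": ..}, ...]. A call has exactly 5 rows; each row is the pose to reach, as a shift and turn from the pose commanded when the call began, along the tool's axes at that moment; what a row does not reach only later rows make up. A row lasts 1/12 s, in which the tool goes at most 41.7 mm and 7.16 degrees, less where a joint would pass 70% of its speed; a pose out of reach is approached as far as the arm can. A call with a gripper value outside its range is refused whole. The fingers move at their own pace and stop on an object; the grip force is fixed at half the most. Time passes only in rows, so rows that repeat a pose let the fingers close, or fill a call up. It gives the time, the measured TCP pose, the force, the opening and the grip force at its end, in the units of the state.
- bot.get_obs(): the state, without advancing time (a new reading comes with each control period).
- camera(name): name is "scene" or "top" or "wrist"; returns a dict with "image" (384x512x3 uint8, red, green, blue), "intrinsics" (3x3 intrinsics, pixels), "eye" and "attitude" of the camera in the world. Camera axes: x right, y down, z forward; pixel columns grow to the right and rows downward; lengths in m; the calibration is good to about 2 mm. A picture is of the moment at which its call begins. There is no depth.
- job_done(): hands the job in; it is judged then, once.
The state is a dict: "clock": time; "joint_pos": joint angles; "joint_vel": joint speeds; "tau": joint torques, N m; "eef_pos": TCP position; "tool_rot": TCP orientation; "ft_force": force on the tool from outside, world axes, zero at the start; "ft_torque": the same for the moment, N m; "grip_width": finger opening in m; "grasp_force": force on a finger pad.
Only numpy, scipy, OpenCV 4.12 (cv2) and the standard library are available. Lean on these libraries where they do the work, as an engineer would, in place of code of your own. Each camera call takes 0.05 s, during which the arm holds its last target. There are 200 camera calls.

## Working session

There is one attempt and no reset: what is moved stays moved. The work goes in short steps, Python scripts to look and compute and a tool call to move; the robot and the scene stay as the last step left them, time stands still between calls to the robot, and variables do not carry over. Pictures are saved under pics/ and viewed, at most 14 in all, crops included, and the job is handed in when it is done.

Besides the shell and the picture viewer there is one more tool, called after ">>>" as name(argument=value, ...), one argument or row to a line, values as JSON. carry_out: Moves the arm, as the interface text tells. Its arguments: {"type":"object","properties":{"plan":{"type":"array","items":{"type":"object","properties":{"dx":{"type":"number"},"dy":{"type":"number"},"dz":{"type":"number"},"twist":{"type":"number"},"fingers":{"type":"number"}}}}},"required":["plan"]}

```bash
mkdir -p pics; ls; cat > h.py <<'E'
import numpy as np, cv2
from workcell import bot, camera, job_done
from scipy.spatial.transform import Rotation as R
def snap(n,f=None):
    c=camera(n)
    if f: cv2.imwrite('pics/'+f,c['image'][:,:,::-1])
    return c
def rot(c):
    a=np.array(c['attitude'],float)
    return a if a.shape==(3,3) else R.from_quat(a).as_matrix()
def ray(c,u,v,z):
    d=rot(c)@np.linalg.inv(np.array(c['intrinsics']))@np.array([u,v,1.])
    e=np.array(c['eye']); return e+d*(z-e[2])/d[2]
def proj(c,p):
    q=np.array(c['intrinsics'])@rot(c).T@(np.array(p)-np.array(c['eye'])); return q[:2]/q[2]
E
python3 - <<'E'
from h import *
import pickle
for n in('top','scene','wrist'):
    c=snap(n,n+'0.png'); pickle.dump(c,open(n+'0.pkl','wb')); print(n,c['eye'],c['attitude'],c['intrinsics'])
print(bot.get_obs())
E
```

```text
pics
top [0.4307154  0.05747264 0.88013712] [-0.70186966  0.71026711 -0.04904239  0.0222364 ] [[349.52014256   0.         250.53109824]
 [  0.         349.52014256 191.77192574]
 [  0.           0.           1.        ]]
scene [-0.18199186  1.04208185  0.61017667] [-0.25814896  0.80412717 -0.51448051  0.14848709] [[465.77425934   0.         252.8473552 ]
 [  0.         465.77425934 191.66289743]
 [  0.           0.           1.        ]]
wrist [ 0.2421941  -0.44411883  0.37374847] [ 0.80405123 -0.57196454 -0.09495611  0.13168721] [[316.63700661   0.         254.79176039]
 [  0.         316.63700661 190.85969277]
 [  0.           0.           1.        ]]
{'clock': 0.15, 'joint_pos': array([-1.23600324e+00,  2.41262002e-01,  4.07987720e-03,  1.33522596e+00,
        9.08658485e-06,  1.57078375e+00]), 'joint_vel': array([ 0.00090898, -0.00311437,  0.00410746, -0.0019561 ,  0.00017965,
       -0.00117054]), 'tau': array([ 7.76019679e-04, -3.72635257e+01,  2.52638644e+01,  1.23611017e-02,
        1.10635201e-04, -4.43199909e-06]), 'eef_pos': array([ 0.16413591, -0.47179681,  0.23062408]), 'tool_rot': array([ 9.86020518e-01,  1.66621992e-01, -1.29787143e-04, -7.95370421e-04]), 'ft_force': array([-0.69340378, -0.11317818,  1.10182017]), 'ft_torque': array([-0.02020468, -0.00348539,  0.00642381]), 'grasp_force': 0.0, 'grip_width': 0.08535872813815983}
```

View pics/top0.png

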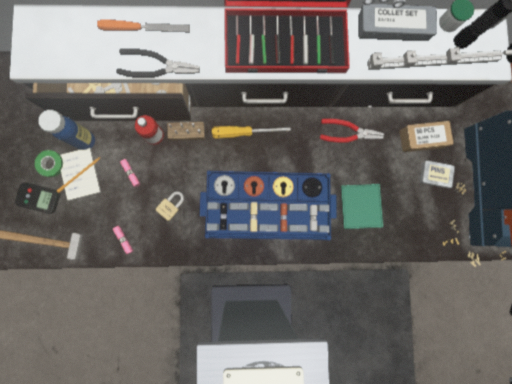

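View pics/scene0.png

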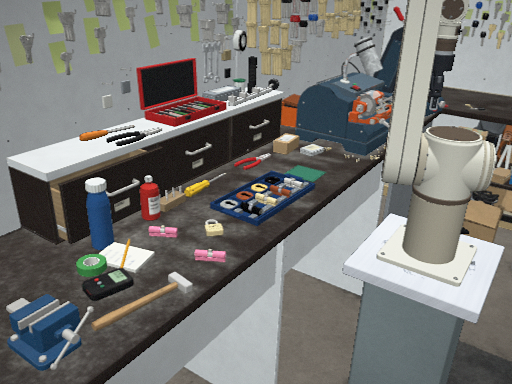

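The top view shows these bays, left to right:

| Bay | Rosette (row ~186) | Cylinder (row ~216) |
|---|---|---|
| 1 | nickel (224) | black (224) |
| 2 | copper (254) | brass (254) |
| 3 | brass (284) | copper (284) |
| 4 | black (312) | nickel (313) |

The mat is at (362,206) and the padlock at (168,207). The look-alikes are pink cylinders at (130,172) and (122,239), and the padlock is also brass-coloured. The brass cylinder I want is the yellow one at (254,216). Next I'll measure it and check a close crop.

```bash
python3 - <<'E'
from h import *
import pickle
c=pickle.load(open('top0.pkl','rb')); im=c['image']
cv2.imwrite('pics/crop1.png',cv2.resize(im[160:250,190:395],None,fx=3.8,fy=3.8,interpolation=cv2.INTER_CUBIC)[:,:,::-1])
hsv=cv2.cvtColor(im,cv2.COLOR_RGB2HSV)
for name,lo,hi,z in(('tray',(105,120,60),(120,255,255),.018),('mat',(65,80,60),(90,255,200),.003)):
    m=cv2.inRange(hsv,lo,hi); m[:, :195]=0; m[:160]=0;m[250:]=0;m[:,400:]=0
    m=cv2.morphologyEx(m,cv2.MORPH_CLOSE,np.ones((5,5)))
    k=max(cv2.findContours(m,0,2)[0],key=cv2.contourArea); r=cv2.minAreaRect(k); print(name,r)
    P=[ray(c,u,v,z) for u,v in cv2.boxPoints(r)]; print(np.round(P,4).tolist(), np.mean(P,0))
for u,v,z in((224,186,.011),(312,187,.011),(224,216,.029),(313,216,.029),(362,206,.003)): print(ray(c,u,v,z))
E
```

```text
tray ((268.13140869140625, 197.82774353027344), (134.2724609375, 49.88821029663086), 0.8680514693260193)
[[0.4453, 0.1473, 0.018], [0.5687, 0.1455, 0.018], [0.5609, -0.1909, 0.018], [0.4359, -0.1841, 0.018]] [ 0.5026883  -0.02053249  0.018     ]
mat ((361.68145751953125, 205.72125244140625), (43.303871154785156, 38.64754104614258), 86.18592071533203)
[[0.5334, -0.2078, 0.003], [0.5391, -0.308, 0.003], [0.4287, -0.3097, 0.003], [0.4236, -0.2107, 0.003]] [ 0.48116821 -0.25904899  0.003     ]
[0.53366779 0.08998202 0.011     ]
[ 0.52905353 -0.13139004  0.011     ]
[0.4582788 0.089758  0.029    ]
[ 0.45554116 -0.12768215  0.029     ]
[ 0.48010315 -0.25972138  0.003     ]
```

View pics/crop1.png

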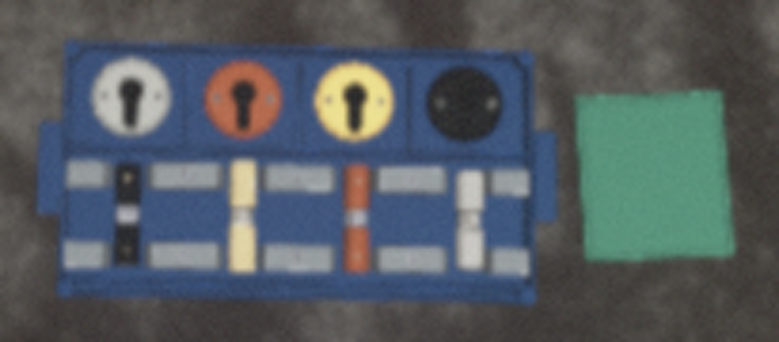

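The crop confirms it: yellow brass in bay 2, copper in bay 3, black in bay 1 and nickel in bay 4. I'll move over the tray for a closer look.

>>> carry_out(
  plan=[
    {"dx":32,"dy":-24,"dz":0,"twist":4,"fingers":-1},
    {"dx":64,"dy":-48,"dz":0,"twist":8,"fingers":-1},
    {"dx":96,"dy":-72,"dz":0,"twist":12,"fingers":-1},
    {"dx":128,"dy":-96,"dz":0,"twist":16,"fingers":-1},
    {"dx":160,"dy":-120,"dz":0,"twist":20.4,"fingers":-1},
  ],
)

```text
clock: 0.57
eef_pos: [0.2763, -0.3046, 0.231]
tool_rot: [1.0, -0.013, -0.0, -0.0]
ft_force: [0.6, -0.2, -0.3]
grip_width: 0.0854
grasp_force: 0.0
```

```bash
cat > m.py <<'E'
# usage: m.py x y z yaw -> shift in the tool axes (mm), twist (deg) from the present pose
import sys; from h import *
o=bot.get_obs(); Rm=R.from_quat(o['tool_rot']).as_matrix()
yaw=np.degrees(np.arctan2(Rm[1,0],Rm[0,0]))
print('t %.2f tcp'%o['clock'],np.round(o['eef_pos'],4),'yaw %.2f tilt'%yaw,np.round(Rm[:2,2],4),'F',np.round(o['ft_force'],1),'w %.4f g %.1f'%(o['grip_width'],o['grasp_force']))
if len(sys.argv)>4:
    a=list(map(float,sys.argv[1:])); print('shift',np.round(Rm.T@(np.array(a[:3])-o['eef_pos'])*1000,1),'twist %.2f'%(yaw-a[3]))
E
python3 m.py .44 -.02 .23 -1.0
```

```text
t 0.57 tcp [ 0.2763 -0.3046  0.231 ] yaw -1.48 tilt [-0.0002  0.0004] F [ 0.6 -0.2 -0.3] w 0.0854 g 0.0
shift [ 156.3 -288.8    1.1] twist -0.48
```

>>> carry_out(
  plan=[
    {"dx":18,"dy":-34,"dz":0},
    {"dx":36,"dy":-68,"dz":0},
    {"dx":54,"dy":-102,"dz":0},
    {"dx":72,"dy":-136,"dz":0},
    {"dx":90,"dy":-168,"dz":0},
  ],
)

```text
$.plan[0]: bad value
```

>>> carry_out(
  plan=[
    {"dx":25,"dy":-35,"dz":0},
    {"dx":45,"dy":-70,"dz":0},
    {"dx":65,"dy":-105,"dz":0},
    {"dx":65,"dy":-118,"dz":0},
    {"dx":65,"dy":-118,"dz":0},
  ],
)

```text
$.plan[0]: bad value
```

```bash
python3 - <<'E'
from h import *
import pickle
for n in('wrist',):
    c=snap(n,n+'1.png'); pickle.dump(c,open(n+'1.pkl','wb')); print(n,c['eye'],c['attitude'])
E
python3 m.py
```

```text
wrist [ 0.35890087 -0.3061695   0.37427408] [-0.68832183  0.70697183  0.11670834 -0.11306211]
t 0.62 tcp [ 0.2796 -0.2989  0.2311] yaw -1.25 tilt [0.0024 0.0055] F [ 0.   4.7 -1.4] w 0.0852 g 0.0
```

View pics/wrist1.png

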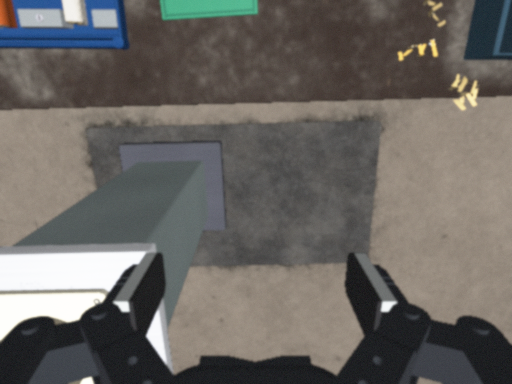

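The moves need all keys, and the arm hadn't moved. The wrist view shows the tray corner at (60,20), the mat at (210,5) and the fingers at the bottom.

>>> carry_out(
  plan=[
    {"dx":18,"dy":-34,"dz":0,"twist":0,"fingers":-1},
    {"dx":36,"dy":-68,"dz":0,"twist":0,"fingers":-1},
    {"dx":54,"dy":-102,"dz":0,"twist":0,"fingers":-1},
    {"dx":72,"dy":-136,"dz":0,"twist":0,"fingers":-1},
    {"dx":90,"dy":-168,"dz":0,"twist":0,"fingers":-1},
  ],
)

```text
clock: 1.03
eef_pos: [0.3698, -0.1386, 0.2313]
tool_rot: [1.0, -0.01, -0.0, -0.0]
ft_force: [-0.2, -0.4, -0.4]
grip_width: 0.0855
grasp_force: 0.0
```

>>> carry_out(
  plan=[
    {"dx":20,"dy":-35,"dz":0,"twist":0,"fingers":-1},
    {"dx":40,"dy":-70,"dz":0,"twist":0,"fingers":-1},
    {"dx":60,"dy":-100,"dz":0,"twist":0,"fingers":-1},
    {"dx":60,"dy":-110,"dz":0,"twist":0,"fingers":-1},
    {"dx":60,"dy":-110,"dz":0,"twist":0,"fingers":-1},
  ],
)

```text
clock: 1.45
eef_pos: [0.4322, -0.0295, 0.2308]
tool_rot: [1.0, -0.008, -0.001, -0.0]
ft_force: [-0.4, -0.4, -0.7]
grip_width: 0.0856
grasp_force: 0.0
```

```bash
python3 - <<'E'
from h import *
import pickle
for n in('wrist',):
    c=snap(n,n+'2.png'); pickle.dump(c,open(n+'2.pkl','wb')); print(n,c['eye'],c['attitude'])
E
python3 m.py
```

```text
wrist [ 0.5149519  -0.03021823  0.37394193] [-0.69173291  0.70351524  0.11651905 -0.1139965 ]
t 1.50 tcp [ 0.4315 -0.0309  0.2308] yaw -1.03 tilt [-0.0016 -0.0004] F [0.3 0.  0.1] w 0.0853 g 0.0
```

View pics/wrist2.png

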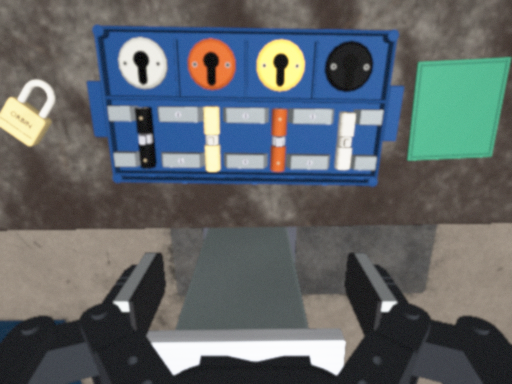

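The wrist view shows the rosettes at (142,63), (211,62), (280,65) and (348,65). The cylinders are black (146,138), brass (212,140), copper (279,140) and nickel (346,141); the mat is at (458,110). Now I'll measure from this view.

```bash
cat > meas.py <<'E'
from h import *
import pickle
c=pickle.load(open('wrist2.pkl','rb')); im=c['image']; hsv=cv2.cvtColor(im,cv2.COLOR_RGB2HSV)
H,S,V=[hsv[...,i].astype(int) for i in range(3)]
nb=~((H>100)&(H<125)&(S>90)); P=[]
for u in(142,211,280,348):   # rosettes: not blue, inside the bay window
    m=np.zeros(nb.shape,np.uint8); m[36:92,u-27:u+28]=nb[36:92,u-27:u+28]
    if u==348: m[:]=0; m[36:92,u-27:u+28]=(V<70)[36:92,u-27:u+28]
    m=cv2.morphologyEx(m,cv2.MORPH_OPEN,np.ones((5,5)))
    k=cv2.convexHull(max(cv2.findContours(m,0,2)[0],key=cv2.contourArea)); e=cv2.fitEllipse(k)
    p=ray(c,*e[0],.010); P.append(p[:2]); print('ros',np.round(e[0],1),np.round(e[1],1),np.round(p,4))
P=np.array(P); f=np.polyfit(P[:,1],P[:,0],1); yaw=-np.arctan(f[0]); cen=P.mean(0)
Y=np.array([-np.sin(yaw),np.cos(yaw)]);X=np.array([Y[1],-Y[0]])
print('yaw',np.degrees(yaw),'spacing',np.diff(P@Y)*-1)
for i in range(4): print('slot',i+1,np.round(cen+Y*.074*(1.5-i)-X*.078,4))
ms=[(V<75),(H>15)&(H<35)&(S>50)&(V>120),(H<14)&(S>100),(S<45)&(V>185)]
for u,m0 in zip((146,212,279,346),ms):
    m=np.zeros(nb.shape,np.uint8); m[100:180,u-13:u+13]=m0[100:180,u-13:u+13]
    m=cv2.morphologyEx(m,cv2.MORPH_CLOSE,np.ones((17,3)));m=cv2.morphologyEx(m,cv2.MORPH_OPEN,np.ones((5,5)))
    k=max(cv2.findContours(m,0,2)[0],key=cv2.contourArea); x,y,w,h=cv2.boundingRect(k); r=cv2.minAreaRect(k)
    lo=ray(c,r[0][0],y+h,.027); hi=ray(c,r[0][0],y,.027); print('cyl',(x,y,w,h),np.round(r[0],1),'near',lo[:2].round(4),'far',hi[:2].round(4),'mid',((lo+hi)/2)[:2].round(4))
m=((H>65)&(H<90)&(S>80)).astype(np.uint8); k=max(cv2.findContours(m,0,2)[0],key=cv2.contourArea); r=cv2.minAreaRect(k)
print('mat',np.round([ray(c,u,v,.003)[:2] for u,v in cv2.boxPoints(r)],4).tolist(),ray(c,*r[0],.003))
E
python3 meas.py
```

```text
ros [142.3  62.6] [48.1 54.4] [0.5379 0.0898 0.01  ]
ros [211.2  63.7] [49.3 53.3] [0.5356 0.0163 0.01  ]
ros [280.1  64.8] [50.1 53.8] [ 0.5332 -0.0573  0.01  ]
ros [348.5  66. ] [44.6 50.6] [ 0.5308 -0.1305  0.01  ]
yaw -1.8591012111015623 spacing [0.07352516 0.07362886 0.07327047]
slot 1 [0.46  0.093]
slot 2 [0.4576 0.0191]
slot 3 [ 0.4552 -0.0549]
slot 4 [ 0.4528 -0.1289]
cyl (136, 108, 20, 71) [146.3 143.3] near [0.4135 0.0958] far [0.4921 0.0858] mid [0.4528 0.0908]
cyl (203, 107, 17, 66) [211.2 139.4] near [0.4194 0.0212] far [0.4919 0.0168] mid [0.4556 0.019 ]
cyl (271, 109, 16, 63) [278.4 140. ] near [ 0.4193 -0.0551] far [ 0.4886 -0.0546] mid [ 0.4539 -0.0548]
cyl (337, 113, 19, 57) [345.6 141. ] near [ 0.4203 -0.1311] far [ 0.4833 -0.1264] mid [ 0.4518 -0.1287]
mat [[0.4252, -0.2094], [0.5489, -0.206], [0.537, -0.3075], [0.4106, -0.323]] [ 0.48395721 -0.26094532  0.003     ]
```

>>> carry_out(
  plan=[
    {"dx":8,"dy":-30,"dz":20,"twist":0.5,"fingers":0.1},
    {"dx":16,"dy":-65,"dz":40,"twist":0.5,"fingers":0.1},
    {"dx":25,"dy":-98,"dz":60,"twist":0.5,"fingers":0.1},
    {"dx":25,"dy":-124,"dz":85,"twist":0.5,"fingers":0.1},
    {"dx":25,"dy":-124,"dz":120,"twist":0.5,"fingers":0.1},
  ],
)

```text
clock: 1.92
eef_pos: [0.46, 0.0137, 0.1405]
tool_rot: [1.0, 0.007, 0.001, -0.014]
ft_force: [-0.0, -0.0, -0.1]
grip_width: 0.0384
grasp_force: 0.0
```

>>> carry_out(
  plan=[
    {"dx":0,"dy":0,"dz":20,"twist":0,"fingers":0.1},
    {"dx":0,"dy":0,"dz":40,"twist":0,"fingers":0.1},
    {"dx":0,"dy":0,"dz":50,"twist":0,"fingers":0.1},
    {"dx":0,"dy":0,"dz":50,"twist":0,"fingers":0.1},
    {"dx":0,"dy":0,"dz":50,"twist":0,"fingers":0.1},
  ],
)

```text
clock: 2.33
eef_pos: [0.4581, 0.0141, 0.0898]
tool_rot: [1.0, 0.007, -0.001, -0.014]
ft_force: [-0.7, 0.3, -0.3]
grip_width: 0.0384
grasp_force: 0.0
```

```bash
python3 m.py .459 .0925 .006 -1.7; python3 -c "
from h import *
snap('wrist','wrist3.png')"
```

```text
t 2.33 tcp [0.4581 0.0141 0.0898] yaw 0.80 tilt [-0.0028  0.0282] F [-0.7  0.3 -0.3] w 0.0384 g 0.0
shift [  2.2 -75.9  86. ] twist 2.50
```

View pics/wrist3.png

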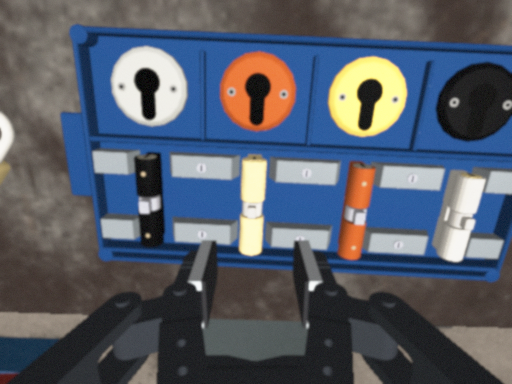

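```bash
python3 -c "
from h import *
o=bot.get_obs();print(o['joint_pos'].round(4),o['joint_vel'].round(3),o['tool_rot'])"
```

```text
[ 0.0127  0.2778 -0.3385  0.9548  0.0283  3.14  ] [ 0.011 -0.011  0.02  -0.002  0.001  0.003] [ 9.99874778e-01  7.11780145e-03 -2.64142013e-04 -1.41313756e-02]
```

>>> carry_out(
  plan=[
    {"dx":0,"dy":-15,"dz":0,"twist":0,"fingers":0.1},
    {"dx":0,"dy":-30,"dz":0,"twist":0,"fingers":0.1},
    {"dx":0,"dy":-30,"dz":0,"twist":0,"fingers":0.1},
    {"dx":0,"dy":-30,"dz":0,"twist":0,"fingers":0.1},
    {"dx":0,"dy":-30,"dz":0,"twist":0,"fingers":0.1},
  ],
)

```text
clock: 2.8
eef_pos: [0.4593, 0.0295, 0.0913]
tool_rot: [1.0, 0.019, -0.0, -0.021]
ft_force: [0.1, -0.9, -0.4]
grip_width: 0.0382
grasp_force: 0.0
```

```bash
python3 m.py .459 .0925 .006 -1.7;python3 -c "
from h import *
o=bot.get_obs();print(o['joint_pos'].round(4),o['joint_vel'].round(3),o['tool_rot'])"
```

```text
t 2.80 tcp [0.4593 0.0295 0.0913] yaw 2.17 tilt [-0.0015  0.0415] F [ 0.1 -0.9 -0.4] w 0.0382 g 0.0
shift [  2.  -59.4  87.9] twist 3.87
[ 0.0367  0.2785 -0.3357  0.9565  0.0415  3.1405] [-0.003  0.002 -0.003 -0.001 -0.     0.   ] [ 9.99606093e-01  1.89036630e-02 -3.52857769e-04 -2.07409001e-02]
```

Joint 6 has reached its limit, so I'll turn the tool half round the other way, which gives the same grasp.

>>> carry_out(
  plan=[
    {"dx":0,"dy":0,"dz":-10,"twist":-7,"fingers":0.1},
    {"dx":0,"dy":0,"dz":-20,"twist":-14,"fingers":0.1},
    {"dx":0,"dy":0,"dz":-30,"twist":-21,"fingers":0.1},
    {"dx":0,"dy":0,"dz":-30,"twist":-28,"fingers":0.1},
    {"dx":0,"dy":0,"dz":-30,"twist":-35,"fingers":0.1},
  ],
)

```text
clock: 3.22
eef_pos: [0.4598, 0.028, 0.1218]
tool_rot: [0.947, 0.321, 0.006, -0.02]
ft_force: [0.3, 0.8, -0.7]
grip_width: 0.0387
grasp_force: 0.0
```

```bash
python3 m.py .459 .0925 .12 178.3;python3 -c "
from h import *
o=bot.get_obs();print(o['joint_pos'].round(4),o['joint_vel'].round(3),o['tool_rot'])"
```

```text
t 3.22 tcp [0.4598 0.028  0.1218] yaw 37.47 tilt [-0.0004  0.0415] F [ 0.3  0.8 -0.7] w 0.0387 g 0.0
shift [ 38.5 -51.5   4.4] twist -140.83
[ 0.0336  0.2446 -0.2911  1.0341  0.0415  2.5209] [ 1.00e-03  8.00e-03 -1.40e-02 -3.00e-03 -2.00e-03 -1.45e+00] [ 0.94675688  0.32128091  0.0064683  -0.01970133]
```

The arm kept a 2.4° tilt after pushing on the joint limit. I'll run joint 6 round to its other limit, where the same effect should cancel the tilt.

>>> carry_out(
  plan=[
    {"dx":0,"dy":0,"dz":0,"twist":-7,"fingers":0.1},
    {"dx":0,"dy":0,"dz":0,"twist":-14,"fingers":0.1},
    {"dx":0,"dy":0,"dz":0,"twist":-21,"fingers":0.1},
    {"dx":0,"dy":0,"dz":0,"twist":-28,"fingers":0.1},
    {"dx":0,"dy":0,"dz":0,"twist":-35,"fingers":0.1},
  ],
)

```text
clock: 3.63
eef_pos: [0.4591, 0.0281, 0.121]
tool_rot: [0.806, 0.591, 0.011, -0.017]
ft_force: [-0.4, -0.0, -0.2]
grip_width: 0.0386
grasp_force: 0.0
```

>>> carry_out(
  plan=[
    {"dx":0,"dy":0,"dz":0,"twist":-7,"fingers":0.1},
    {"dx":0,"dy":0,"dz":0,"twist":-14,"fingers":0.1},
    {"dx":0,"dy":0,"dz":0,"twist":-21,"fingers":0.1},
    {"dx":0,"dy":0,"dz":0,"twist":-28,"fingers":0.1},
    {"dx":0,"dy":0,"dz":0,"twist":-35,"fingers":0.1},
  ],
)

```text
clock: 4.05
eef_pos: [0.4592, 0.028, 0.1209]
tool_rot: [0.591, 0.806, 0.016, -0.013]
ft_force: [-0.1, -0.9, 0.0]
grip_width: 0.0386
grasp_force: 0.0
```

>>> carry_out(
  plan=[
    {"dx":0,"dy":0,"dz":0,"twist":-7,"fingers":0.1},
    {"dx":0,"dy":0,"dz":0,"twist":-14,"fingers":0.1},
    {"dx":0,"dy":0,"dz":0,"twist":-21,"fingers":0.1},
    {"dx":0,"dy":0,"dz":0,"twist":-28,"fingers":0.1},
    {"dx":0,"dy":0,"dz":0,"twist":-35,"fingers":0.1},
  ],
)

```text
clock: 4.47
eef_pos: [0.4591, 0.028, 0.1209]
tool_rot: [0.321, 0.947, 0.019, -0.008]
ft_force: [0.5, 0.4, 0.1]
grip_width: 0.0383
grasp_force: 0.0
```

>>> carry_out(
  plan=[
    {"dx":0,"dy":0,"dz":0,"twist":-7,"fingers":0.1},
    {"dx":0,"dy":0,"dz":0,"twist":-14,"fingers":0.1},
    {"dx":0,"dy":0,"dz":0,"twist":-21,"fingers":0.1},
    {"dx":0,"dy":0,"dz":0,"twist":-28,"fingers":0.1},
    {"dx":0,"dy":0,"dz":0,"twist":-35,"fingers":0.1},
  ],
)

```text
clock: 4.88
eef_pos: [0.4591, 0.028, 0.121]
tool_rot: [0.022, 1.0, 0.021, -0.002]
ft_force: [-0.3, -1.1, 0.0]
grip_width: 0.038
grasp_force: 0.0
```

```bash
sed -i '$a print("q",o["joint_pos"].round(3))' m.py; python3 m.py .459 .0925 .12 178.3
```

```text
t 4.88 tcp [0.4591 0.028  0.121 ] yaw 177.49 tilt [-0.0022  0.0414] F [-0.3 -1.1  0. ] w 0.0380 g 0.0
shift [ 3.  64.3  3.6] twist -0.81
q [ 0.034  0.246 -0.292  1.034  0.041  0.077]
```

The remaining 2.4° roll is harmless, so I'll correct for it in the shifts and carry on.

>>> carry_out(
  plan=[
    {"dx":1,"dy":15,"dz":4,"twist":-0.5,"fingers":0.1},
    {"dx":2,"dy":30,"dz":4,"twist":-0.8,"fingers":0.1},
    {"dx":3,"dy":45,"dz":4,"twist":-0.8,"fingers":0.1},
    {"dx":3,"dy":64.5,"dz":4,"twist":-0.8,"fingers":0.1},
    {"dx":3,"dy":64.5,"dz":4,"twist":-0.8,"fingers":0.1},
  ],
)

```text
clock: 5.3
eef_pos: [0.4598, 0.0951, 0.1199]
tool_rot: [0.016, 1.0, 0.021, -0.001]
ft_force: [-0.1, 0.2, -0.3]
grip_width: 0.0385
grasp_force: 0.0
```

>>> carry_out(
  plan=[
    {"dx":0,"dy":-1,"dz":20,"twist":0,"fingers":0.1},
    {"dx":0,"dy":-2,"dz":40,"twist":0,"fingers":0.1},
    {"dx":0,"dy":-2.5,"dz":60,"twist":0,"fingers":0.1},
    {"dx":0,"dy":-2.5,"dz":60,"twist":0,"fingers":0.1},
    {"dx":0,"dy":-2.5,"dz":60,"twist":0,"fingers":0.1},
  ],
)

```text
clock: 5.72
eef_pos: [0.4581, 0.0921, 0.0589]
tool_rot: [0.018, 1.0, 0.02, -0.003]
ft_force: [-0.2, -0.5, -0.7]
grip_width: 0.0385
grasp_force: 0.0
```

```bash
python3 m.py .4585 .093 .006 178.3; python3 -c "
from h import *
c=snap('scene');u,v=map(int,proj(c,(.46,.09,.04)));w=snap('wrist')['image']
s=cv2.resize(c['image'][v-60:v+60,u-80:u+80],(512,384),interpolation=2)
cv2.imwrite('pics/p4.png',cv2.resize(np.vstack([s,w]),None,fx=.78,fy=.78)[:,:,::-1])"
```

```text
t 5.72 tcp [0.4581 0.0921 0.0589] yaw 177.92 tilt [-0.0052  0.0408] F [-0.2 -0.5 -0.7] w 0.0385 g 0.0
shift [-0.8 -1.3 52.9] twist -0.38
q [ 0.172  0.33  -0.362  0.876  0.041  0.208]
```

View pics/p4.png

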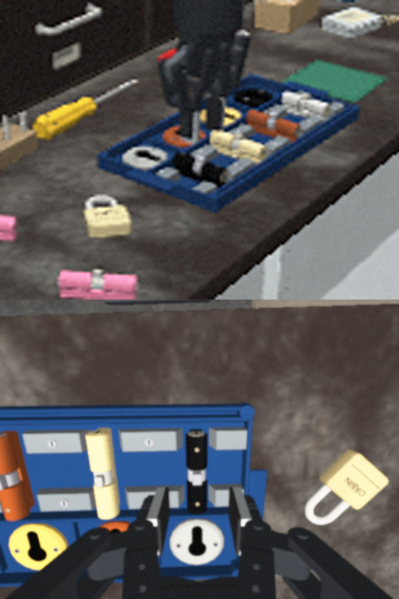

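The pads straddle the black cylinder at mid-length (black at column 198 in the wrist view). The offset in the scene view is just parallax. I'll descend and grip.

>>> carry_out(
  plan=[
    {"dx":-0.5,"dy":-0.5,"dz":15,"twist":0,"fingers":0.1},
    {"dx":-0.5,"dy":-1,"dz":30,"twist":0,"fingers":0.1},
    {"dx":-0.5,"dy":-1.3,"dz":43,"twist":0,"fingers":0.1},
    {"dx":-0.5,"dy":-1.3,"dz":52,"twist":0,"fingers":0.1},
    {"dx":-0.5,"dy":-1.3,"dz":52,"twist":0,"fingers":0.1},
  ],
)

```text
clock: 6.23
eef_pos: [0.4591, 0.0934, 0.007]
tool_rot: [0.018, 1.0, 0.021, -0.002]
ft_force: [-0.8, -0.2, -0.6]
grip_width: 0.0385
grasp_force: 0.0
```

```bash
python3 m.py .4585 .093 .006 178.3
```

```text
t 6.23 tcp [0.4591 0.0934 0.007 ] yaw 177.93 tilt [-0.0035  0.0413] F [-0.8 -0.2 -0.6] w 0.0385 g 0.0
shift [ 0.5 -0.4  1. ] twist -0.37
q [ 0.174  0.407 -0.418  0.742  0.041  0.21 ]
```

>>> carry_out(
  plan=[
    {"dx":0,"dy":0,"dz":0,"twist":0,"fingers":1},
    {"dx":0,"dy":0,"dz":0,"twist":0,"fingers":1},
    {"dx":0,"dy":0,"dz":0,"twist":0,"fingers":1},
    {"dx":0,"dy":0,"dz":0,"twist":0,"fingers":1},
    {"dx":0,"dy":0,"dz":0,"twist":0,"fingers":1},
  ],
)

```text
clock: 6.65
eef_pos: [0.4604, 0.0935, 0.0087]
tool_rot: [0.018, 1.0, 0.021, -0.0]
ft_force: [-1.0, -1.1, 5.6]
grip_width: 0.0153
grasp_force: 58.9
```

>>> carry_out(
  plan=[
    {"dx":0,"dy":0,"dz":-5,"twist":0,"fingers":1},
    {"dx":0,"dy":1,"dz":-15,"twist":0,"fingers":1},
    {"dx":0,"dy":1.5,"dz":-35,"twist":0,"fingers":1},
    {"dx":0,"dy":2.5,"dz":-60,"twist":0,"fingers":1},
    {"dx":0,"dy":3,"dz":-70,"twist":0,"fingers":1},
  ],
)

```text
clock: 7.07
eef_pos: [0.4611, 0.094, 0.0803]
tool_rot: [0.018, 1.0, 0.021, 0.0]
ft_force: [0.4, 0.1, -1.3]
grip_width: 0.0155
grasp_force: 58.6
```

```bash
python3 m.py .482 -.260 .08 180
```

```text
t 7.07 tcp [0.4611 0.094  0.0803] yaw 177.94 tilt [0.001  0.0425] F [ 0.4  0.1 -1.3] w 0.0155 g 58.6
shift [ -33.6 -352.7  -14.8] twist -2.06
q [ 0.174  0.304 -0.333  0.925  0.042  0.21 ]
```

Black is held (opening 15.5 mm, 59 N). I'll take it to the mat.

>>> carry_out(
  plan=[
    {"dx":-3,"dy":-36,"dz":-1.5,"twist":0,"fingers":1},
    {"dx":-6,"dy":-72,"dz":-3,"twist":0,"fingers":1},
    {"dx":-9,"dy":-108,"dz":-4.5,"twist":0,"fingers":1},
    {"dx":-12,"dy":-144,"dz":-6,"twist":0,"fingers":1},
    {"dx":-16,"dy":-180,"dz":-7.5,"twist":0,"fingers":1},
  ],
)

```text
clock: 7.48
eef_pos: [0.4688, -0.0882, 0.0778]
tool_rot: [0.018, 1.0, 0.021, -0.002]
ft_force: [0.0, -0.0, -2.0]
grip_width: 0.0152
grasp_force: 58.8
```

>>> carry_out(
  plan=[
    {"dx":-4,"dy":-36,"dz":-1.5,"twist":0,"fingers":1},
    {"dx":-8,"dy":-72,"dz":-3,"twist":0,"fingers":1},
    {"dx":-12,"dy":-108,"dz":-4.5,"twist":0,"fingers":1},
    {"dx":-16,"dy":-144,"dz":-6,"twist":0,"fingers":1},
    {"dx":-18,"dy":-172,"dz":-7.3,"twist":0,"fingers":1},
  ],
)

```text
clock: 7.9
eef_pos: [0.4811, -0.2624, 0.0777]
tool_rot: [0.019, 1.0, 0.02, -0.001]
ft_force: [1.2, -0.2, -2.5]
grip_width: 0.0155
grasp_force: 58.8
```

```bash
python3 m.py .482 -.260 .007 178
```

```text
t 7.90 tcp [ 0.4811 -0.2624  0.0777] yaw 177.85 tilt [-0.0015  0.041 ] F [ 1.2 -0.2 -2.5] w 0.0155 g 58.8
shift [-1.  -0.4 70.8] twist -0.15
q [-0.519  0.462 -0.094  1.036  0.035 -0.481]
```

>>> carry_out(
  plan=[
    {"dx":0,"dy":-1,"dz":25,"twist":0,"fingers":1},
    {"dx":0,"dy":-2,"dz":45,"twist":0,"fingers":1},
    {"dx":0,"dy":-2.5,"dz":58,"twist":0,"fingers":1},
    {"dx":0,"dy":-2.8,"dz":65,"twist":0,"fingers":1},
    {"dx":0,"dy":-2.8,"dz":69,"twist":0,"fingers":1},
  ],
)

```text
clock: 8.32
eef_pos: [0.4797, -0.259, 0.0076]
tool_rot: [0.018, 1.0, 0.021, -0.003]
ft_force: [-9.3, 3.4, 28.0]
grip_width: 0.0154
grasp_force: 62.7
```

```bash
python3 m.py .482 -.260 .0072 178
```

```text
t 8.32 tcp [ 0.4797 -0.259   0.0076] yaw 177.93 tilt [-0.0049  0.043 ] F [-9.3  3.4 28. ] w 0.0154 g 62.7
shift [-2.4 -0.9  0.4] twist -0.07
q [-0.515  0.543 -0.173  0.88   0.035 -0.479]
```

The cylinder is down on the mat (28 N contact). I'll release and rise.

>>> carry_out(
  plan=[
    {"dx":0,"dy":0,"dz":-1,"twist":0,"fingers":1},
    {"dx":0,"dy":0,"dz":-1,"twist":0,"fingers":0.1},
    {"dx":0,"dy":0,"dz":-1,"twist":0,"fingers":0.1},
    {"dx":0,"dy":0,"dz":-1,"twist":0,"fingers":0.1},
    {"dx":0,"dy":0,"dz":-1,"twist":0,"fingers":0.1},
  ],
)

```text
clock: 8.73
eef_pos: [0.4815, -0.2599, 0.0104]
tool_rot: [0.018, 1.0, 0.02, -0.001]
ft_force: [0.5, 0.3, -0.2]
grip_width: 0.0385
grasp_force: 0.0
```

>>> carry_out(
  plan=[
    {"dx":0,"dy":0.5,"dz":-10,"twist":0,"fingers":0.1},
    {"dx":0,"dy":1,"dz":-25,"twist":0,"fingers":0.1},
    {"dx":0,"dy":2,"dz":-45,"twist":0,"fingers":0.1},
    {"dx":0,"dy":2.5,"dz":-60,"twist":0,"fingers":0.1},
    {"dx":0,"dy":2.5,"dz":-60,"twist":0,"fingers":0.1},
  ],
)

```text
clock: 9.15
eef_pos: [0.4836, -0.261, 0.074]
tool_rot: [0.018, 1.0, 0.019, 0.002]
ft_force: [0.9, -1.2, 0.4]
grip_width: 0.0385
grasp_force: 0.0
```

```bash
python3 m.py .453 -.1284 .067 178.3; python3 -c "
from h import *
snap('wrist','w5.png')"
```

```text
t 9.15 tcp [ 0.4836 -0.261   0.074 ] yaw 177.94 tilt [0.0043 0.0379] F [ 0.9 -1.2  0.4] w 0.0385 g 0.0
shift [ 35.4 131.1  11.9] twist -0.36
q [-0.514  0.464 -0.102  1.02   0.035 -0.479]
```

View pics/w5.png

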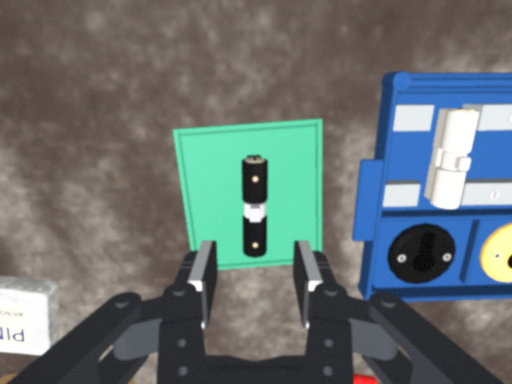

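Black lies flat on the mat, centred at (255,207). Nickel is next, from bay 4.

>>> carry_out(
  plan=[
    {"dx":9,"dy":35,"dz":0,"twist":-0.3,"fingers":0.1},
    {"dx":18,"dy":70,"dz":2,"twist":-0.3,"fingers":0.1},
    {"dx":27,"dy":105,"dz":5,"twist":-0.3,"fingers":0.1},
    {"dx":34,"dy":131,"dz":10,"twist":-0.3,"fingers":0.1},
    {"dx":34,"dy":131,"dz":11,"twist":-0.3,"fingers":0.1},
  ],
)

```text
clock: 9.62
eef_pos: [0.4483, -0.1226, 0.0629]
tool_rot: [0.013, 1.0, 0.022, -0.004]
ft_force: [-0.2, -0.2, -0.0]
grip_width: 0.038
grasp_force: 0.0
```

```bash
python3 m.py .4525 -.1284 .0075 178.3
```

```text
t 9.62 tcp [ 0.4483 -0.1226  0.0629] yaw 178.51 tilt [-0.0076  0.0448] F [-0.2 -0.2 -0. ] w 0.0380 g 0.0
shift [-4.9 -8.2 55. ] twist 0.21
q [-0.293  0.336 -0.341  0.914  0.041 -0.268]
```

>>> carry_out(
  plan=[
    {"dx":-1,"dy":-4,"dz":0,"twist":0,"fingers":0.1},
    {"dx":-1,"dy":-4,"dz":0,"twist":0,"fingers":0.1},
    {"dx":-1,"dy":-4,"dz":0,"twist":0,"fingers":0.1},
    {"dx":-1,"dy":-4,"dz":0,"twist":0,"fingers":0.1},
    {"dx":-1,"dy":-4,"dz":0,"twist":0,"fingers":0.1},
  ],
)

```text
clock: 10.03
eef_pos: [0.4529, -0.1322, 0.064]
tool_rot: [0.016, 1.0, 0.021, -0.001]
ft_force: [0.4, -0.2, -0.7]
grip_width: 0.0386
grasp_force: 0.0
```

```bash
python3 m.py .4525 -.1284 .0075 178.3
```

```text
t 10.03 tcp [ 0.4529 -0.1322  0.064 ] yaw 178.14 tilt [-0.002   0.0414] F [ 0.4 -0.2 -0.7] w 0.0386 g 0.0
shift [ 0.4  1.4 56.6] twist -0.16
q [-0.309  0.343 -0.327  0.916  0.039 -0.277]
```

>>> carry_out(
  plan=[
    {"dx":0,"dy":1,"dz":18,"twist":0,"fingers":0.1},
    {"dx":0,"dy":1.4,"dz":36,"twist":0,"fingers":0.1},
    {"dx":0,"dy":1.4,"dz":48,"twist":0,"fingers":0.1},
    {"dx":0,"dy":1.4,"dz":56.5,"twist":0,"fingers":0.1},
    {"dx":0,"dy":1.4,"dz":56.5,"twist":0,"fingers":0.1},
  ],
)

```text
clock: 10.45
eef_pos: [0.4512, -0.1274, 0.006]
tool_rot: [0.016, 1.0, 0.021, -0.003]
ft_force: [-0.4, -0.1, -0.0]
grip_width: 0.0386
grasp_force: 0.0
```

>>> carry_out(
  plan=[
    {"dx":0,"dy":0,"dz":0,"twist":0,"fingers":1},
    {"dx":0,"dy":0,"dz":0,"twist":0,"fingers":1},
    {"dx":0,"dy":0,"dz":0,"twist":0,"fingers":1},
    {"dx":0,"dy":0,"dz":0,"twist":0,"fingers":1},
    {"dx":0,"dy":0,"dz":0,"twist":0,"fingers":1},
  ],
)

```text
clock: 10.87
eef_pos: [0.4532, -0.1279, 0.0084]
tool_rot: [0.016, 1.0, 0.02, -0.001]
ft_force: [-0.7, -1.9, 2.4]
grip_width: 0.0153
grasp_force: 58.7
```

>>> carry_out(
  plan=[
    {"dx":0,"dy":0,"dz":-5,"twist":0,"fingers":1},
    {"dx":0,"dy":1,"dz":-15,"twist":0,"fingers":1},
    {"dx":0,"dy":1.5,"dz":-35,"twist":0,"fingers":1},
    {"dx":0,"dy":2.5,"dz":-60,"twist":0,"fingers":1},
    {"dx":0,"dy":3,"dz":-70,"twist":0,"fingers":1},
  ],
)

```text
clock: 11.28
eef_pos: [0.454, -0.1275, 0.0804]
tool_rot: [0.015, 1.0, 0.021, 0.0]
ft_force: [0.9, -0.0, -2.6]
grip_width: 0.0157
grasp_force: 58.5
```

```bash
python3 m.py .4593 .0933 .078 178.3
```

```text
t 11.28 tcp [ 0.454  -0.1275  0.0804] yaw 178.24 tilt [0.0008 0.0412] F [ 0.9 -0.  -2.6] w 0.0157 g 58.5
shift [  1.4 220.5  11.5] twist -0.06
q [-0.299  0.32  -0.31   0.953  0.04  -0.269]
```

>>> carry_out(
  plan=[
    {"dx":0.3,"dy":36,"dz":2,"twist":0,"fingers":1},
    {"dx":0.6,"dy":72,"dz":4,"twist":0,"fingers":1},
    {"dx":0.9,"dy":108,"dz":6,"twist":0,"fingers":1},
    {"dx":1.2,"dy":144,"dz":7.5,"twist":0,"fingers":1},
    {"dx":1.4,"dy":180,"dz":9,"twist":0,"fingers":1},
  ],
)

```text
clock: 11.7
eef_pos: [0.4562, 0.0544, 0.0764]
tool_rot: [0.016, 1.0, 0.021, -0.002]
ft_force: [1.2, -0.2, -2.6]
grip_width: 0.015
grasp_force: 58.8
```

>>> carry_out(
  plan=[
    {"dx":0,"dy":20,"dz":1,"twist":0,"fingers":1},
    {"dx":0,"dy":34,"dz":2,"twist":0,"fingers":1},
    {"dx":0,"dy":40,"dz":2,"twist":0,"fingers":1},
    {"dx":0,"dy":40,"dz":2,"twist":0,"fingers":1},
    {"dx":0,"dy":40,"dz":2,"twist":0,"fingers":1},
  ],
)

```text
clock: 12.12
eef_pos: [0.4579, 0.0926, 0.0758]
tool_rot: [0.015, 1.0, 0.021, -0.002]
ft_force: [0.7, 0.6, -2.5]
grip_width: 0.0151
grasp_force: 58.8
```

>>> carry_out(
  plan=[
    {"dx":0,"dy":0,"dz":0,"twist":0,"fingers":1},
    {"dx":0,"dy":0,"dz":0,"twist":0,"fingers":1},
    {"dx":0,"dy":0,"dz":0,"twist":0,"fingers":1},
    {"dx":0,"dy":0,"dz":0,"twist":0,"fingers":1},
    {"dx":0,"dy":0,"dz":0,"twist":0,"fingers":1},
  ],
)

```text
clock: 12.53
eef_pos: [0.4582, 0.0923, 0.0759]
tool_rot: [0.016, 1.0, 0.021, -0.001]
ft_force: [0.4, 1.3, -2.8]
grip_width: 0.0153
grasp_force: 58.8
```

```bash
python3 m.py .4593 .0933 .0085 178.3
```

```text
t 12.53 tcp [0.4582 0.0923 0.0759] yaw 178.17 tilt [-0.0023  0.0415] F [ 0.4  1.3 -2.8] w 0.0153 g 58.8
shift [-1.3 -1.8 67.3] twist -0.13
q [ 0.172  0.307 -0.343  0.916  0.041  0.204]
```

>>> carry_out(
  plan=[
    {"dx":-1,"dy":-1,"dz":22,"twist":0,"fingers":1},
    {"dx":-1,"dy":-1.5,"dz":42,"twist":0,"fingers":1},
    {"dx":-1,"dy":-1.7,"dz":55,"twist":0,"fingers":1},
    {"dx":-1,"dy":-1.8,"dz":62,"twist":0,"fingers":1},
    {"dx":-1,"dy":-1.8,"dz":66.5,"twist":0,"fingers":1},
  ],
)

```text
clock: 12.95
eef_pos: [0.4583, 0.0935, 0.0084]
tool_rot: [0.016, 1.0, 0.021, -0.002]
ft_force: [0.6, -0.1, 2.4]
grip_width: 0.0153
grasp_force: 59.7
```

>>> carry_out(
  plan=[
    {"dx":0,"dy":0,"dz":0,"twist":0,"fingers":1},
    {"dx":0,"dy":0,"dz":0,"twist":0,"fingers":1},
    {"dx":0,"dy":0,"dz":0,"twist":0,"fingers":1},
    {"dx":0,"dy":0,"dz":0,"twist":0,"fingers":1},
    {"dx":0,"dy":0,"dz":0,"twist":0,"fingers":1},
  ],
)

```text
clock: 13.37
eef_pos: [0.4595, 0.0939, 0.0098]
tool_rot: [0.015, 1.0, 0.021, -0.001]
ft_force: [-0.5, -0.1, -2.6]
grip_width: 0.0154
grasp_force: 58.8
```

```bash
python3 m.py .4593 .0933 .0085 178.3
```

```text
t 13.37 tcp [0.4595 0.0939 0.0098] yaw 178.23 tilt [-0.0011  0.0418] F [-0.5 -0.1 -2.6] w 0.0154 g 58.8
shift [ 0.2 -0.6  1.3] twist -0.07
q [ 0.175  0.402 -0.416  0.746  0.041  0.206]
```

>>> carry_out(
  plan=[
    {"dx":0,"dy":0,"dz":0.8,"twist":0,"fingers":1},
    {"dx":0,"dy":0,"dz":1.5,"twist":0,"fingers":1},
    {"dx":0,"dy":0,"dz":1.5,"twist":0,"fingers":1},
    {"dx":0,"dy":0,"dz":1.5,"twist":0,"fingers":1},
    {"dx":0,"dy":0,"dz":1.5,"twist":0,"fingers":1},
  ],
)

```text
clock: 13.78
eef_pos: [0.4594, 0.0939, 0.0084]
tool_rot: [0.015, 1.0, 0.021, -0.001]
ft_force: [-2.5, -0.3, 4.7]
grip_width: 0.0155
grasp_force: 59.6
```

>>> carry_out(
  plan=[
    {"dx":0,"dy":0,"dz":0,"twist":0,"fingers":0.1},
    {"dx":0,"dy":0,"dz":0,"twist":0,"fingers":0.1},
    {"dx":0,"dy":0,"dz":0,"twist":0,"fingers":0.1},
    {"dx":0,"dy":0,"dz":0,"twist":0,"fingers":0.1},
    {"dx":0,"dy":0,"dz":0,"twist":0,"fingers":0.1},
  ],
)

```text
clock: 14.2
eef_pos: [0.4589, 0.0938, 0.0077]
tool_rot: [0.015, 1.0, 0.021, -0.002]
ft_force: [-0.6, -0.1, -0.8]
grip_width: 0.0384
grasp_force: 0.0
```

>>> carry_out(
  plan=[
    {"dx":0,"dy":0.5,"dz":-10,"twist":0,"fingers":0.1},
    {"dx":0,"dy":1,"dz":-25,"twist":0,"fingers":0.1},
    {"dx":0,"dy":2,"dz":-45,"twist":0,"fingers":0.1},
    {"dx":0,"dy":2.5,"dz":-60,"twist":0,"fingers":0.1},
    {"dx":0,"dy":2.5,"dz":-60,"twist":0,"fingers":0.1},
  ],
)

```text
clock: 14.62
eef_pos: [0.4616, 0.0943, 0.0706]
tool_rot: [0.015, 1.0, 0.021, 0.001]
ft_force: [0.6, 0.3, 0.0]
grip_width: 0.0383
grasp_force: 0.0
```

```bash
python3 m.py .482 -.260 .067 178; python3 -c "
from h import *
snap('wrist','w6.png')"
```

```text
t 14.62 tcp [0.4616 0.0943 0.0706] yaw 178.23 tilt [0.0034 0.0426] F [0.6 0.3 0. ] w 0.0383 g 0.0
shift [ -31.3 -353.3  -11.4] twist 0.23
q [ 0.175  0.315 -0.347  0.898  0.041  0.206]
```

View pics/w6.png

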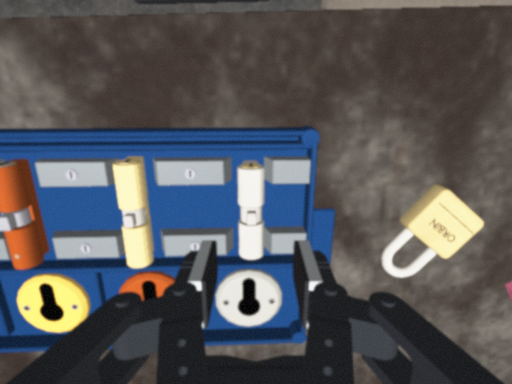

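Nickel lies in its slot (250,210). Now I'll fetch black from the mat.

>>> carry_out(
  plan=[
    {"dx":-3,"dy":-36,"dz":-1.5,"twist":0,"fingers":0.1},
    {"dx":-6,"dy":-72,"dz":-3,"twist":0,"fingers":0.1},
    {"dx":-9,"dy":-108,"dz":-4.5,"twist":0,"fingers":0.1},
    {"dx":-12,"dy":-144,"dz":-6,"twist":0,"fingers":0.1},
    {"dx":-16,"dy":-180,"dz":-7.5,"twist":0,"fingers":0.1},
  ],
)

```text
clock: 15.08
eef_pos: [0.4684, -0.088, 0.0665]
tool_rot: [0.015, 1.0, 0.021, -0.003]
ft_force: [1.1, 0.6, -0.2]
grip_width: 0.0386
grasp_force: 0.0
```

>>> carry_out(
  plan=[
    {"dx":-4,"dy":-36,"dz":0,"twist":0,"fingers":0.1},
    {"dx":-8,"dy":-72,"dz":0,"twist":0,"fingers":0.1},
    {"dx":-12,"dy":-108,"dz":-1,"twist":0,"fingers":0.1},
    {"dx":-16,"dy":-144,"dz":-3,"twist":0,"fingers":0.1},
    {"dx":-16,"dy":-173,"dz":-4,"twist":0,"fingers":0.1},
  ],
)

```text
clock: 15.5
eef_pos: [0.48, -0.2626, 0.0631]
tool_rot: [0.016, 1.0, 0.021, -0.002]
ft_force: [0.3, -0.5, 0.3]
grip_width: 0.0382
grasp_force: 0.0
```

>>> carry_out(
  plan=[
    {"dx":0,"dy":0,"dz":0,"twist":0,"fingers":0.1},
    {"dx":0,"dy":0,"dz":0,"twist":0,"fingers":0.1},
    {"dx":0,"dy":0,"dz":0,"twist":0,"fingers":0.1},
    {"dx":0,"dy":0,"dz":0,"twist":0,"fingers":0.1},
    {"dx":0,"dy":0,"dz":0,"twist":0,"fingers":0.1},
  ],
)

```text
clock: 15.92
eef_pos: [0.48, -0.2586, 0.0642]
tool_rot: [0.014, 1.0, 0.021, -0.002]
ft_force: [0.3, 0.5, -0.2]
grip_width: 0.0384
grasp_force: 0.0
```

```bash
python3 m.py .4815 -.2597 .0072 178
```

```text
t 15.92 tcp [ 0.48   -0.2586  0.0642] yaw 178.35 tilt [-0.0033  0.0423] F [ 0.3  0.5 -0.2] w 0.0384 g 0.0
shift [-1.7 -3.5 56.9] twist 0.35
q [-0.514  0.473 -0.116  1.005  0.035 -0.485]
```

>>> carry_out(
  plan=[
    {"dx":-1,"dy":-1.5,"dz":18,"twist":0,"fingers":0.1},
    {"dx":-1.5,"dy":-2.5,"dz":36,"twist":0,"fingers":0.1},
    {"dx":-1.5,"dy":-3.3,"dz":48,"twist":0,"fingers":0.1},
    {"dx":-1.5,"dy":-3.3,"dz":56,"twist":0,"fingers":0.1},
    {"dx":-1.5,"dy":-3.3,"dz":56,"twist":0,"fingers":0.1},
  ],
)

```text
clock: 16.33
eef_pos: [0.4803, -0.2594, 0.0068]
tool_rot: [0.015, 1.0, 0.022, -0.003]
ft_force: [0.3, 1.0, -0.1]
grip_width: 0.0382
grasp_force: 0.0
```

>>> carry_out(
  plan=[
    {"dx":0,"dy":0,"dz":0,"twist":0,"fingers":1},
    {"dx":0,"dy":0,"dz":0,"twist":0,"fingers":1},
    {"dx":0,"dy":0,"dz":0,"twist":0,"fingers":1},
    {"dx":0,"dy":0,"dz":0,"twist":0,"fingers":1},
    {"dx":0,"dy":0,"dz":0,"twist":0,"fingers":1},
  ],
)

```text
clock: 16.75
eef_pos: [0.4823, -0.2613, 0.0094]
tool_rot: [0.015, 1.0, 0.021, -0.001]
ft_force: [0.6, 2.2, 2.5]
grip_width: 0.0152
grasp_force: 58.9
```

>>> carry_out(
  plan=[
    {"dx":0,"dy":0,"dz":-5,"twist":0,"fingers":1},
    {"dx":0,"dy":1,"dz":-15,"twist":0,"fingers":1},
    {"dx":0,"dy":1.5,"dz":-35,"twist":0,"fingers":1},
    {"dx":0,"dy":2.5,"dz":-60,"twist":0,"fingers":1},
    {"dx":0,"dy":3,"dz":-70,"twist":0,"fingers":1},
  ],
)

```text
clock: 17.17
eef_pos: [0.4833, -0.2621, 0.0821]
tool_rot: [0.016, 1.0, 0.02, 0.001]
ft_force: [0.7, -0.0, -1.2]
grip_width: 0.0156
grasp_force: 58.7
```

```bash
python3 m.py .4528 -.1284 .076 178.3
```

```text
t 17.17 tcp [ 0.4833 -0.2621  0.0821] yaw 178.22 tilt [0.0018 0.0391] F [ 0.7 -0.  -1.2] w 0.0156 g 58.7
shift [ 34.7 132.3  11.3] twist -0.08
q [-0.516  0.458 -0.088  1.043  0.035 -0.485]
```

>>> carry_out(
  plan=[
    {"dx":9,"dy":34,"dz":2,"twist":0,"fingers":1},
    {"dx":18,"dy":68,"dz":4,"twist":0,"fingers":1},
    {"dx":26,"dy":100,"dz":5,"twist":0,"fingers":1},
    {"dx":32,"dy":122,"dz":5,"twist":0,"fingers":1},
    {"dx":34.5,"dy":132,"dz":5,"twist":0,"fingers":1},
  ],
)

```text
clock: 17.58
eef_pos: [0.4498, -0.1254, 0.0793]
tool_rot: [0.014, 1.0, 0.021, -0.002]
ft_force: [-0.3, -1.2, -1.2]
grip_width: 0.0153
grasp_force: 59.0
```

>>> carry_out(
  plan=[
    {"dx":0,"dy":0,"dz":0,"twist":0,"fingers":1},
    {"dx":0,"dy":0,"dz":0,"twist":0,"fingers":1},
    {"dx":0,"dy":0,"dz":0,"twist":0,"fingers":1},
    {"dx":0,"dy":0,"dz":0,"twist":0,"fingers":1},
    {"dx":0,"dy":0,"dz":0,"twist":0,"fingers":1},
  ],
)

```text
clock: 18.0
eef_pos: [0.4518, -0.1291, 0.0791]
tool_rot: [0.016, 1.0, 0.021, -0.001]
ft_force: [-0.2, 1.1, -2.1]
grip_width: 0.0151
grasp_force: 59.0
```

```bash
python3 m.py .4528 -.1284 .0115 178.3
```

```text
t 18.00 tcp [ 0.4518 -0.1291  0.0791] yaw 178.14 tilt [-0.0019  0.0413] F [-0.2  1.1 -2.1] w 0.0151 g 59.0
shift [-1.2 -2.1 67.6] twist -0.16
q [-0.303  0.32  -0.313  0.952  0.039 -0.271]
```

>>> carry_out(
  plan=[
    {"dx":-1,"dy":-1,"dz":22,"twist":0,"fingers":1},
    {"dx":-1,"dy":-1.5,"dz":42,"twist":0,"fingers":1},
    {"dx":-1,"dy":-1.8,"dz":55,"twist":0,"fingers":1},
    {"dx":-1,"dy":-2,"dz":62,"twist":0,"fingers":1},
    {"dx":-1,"dy":-2,"dz":66.5,"twist":0,"fingers":1},
  ],
)

```text
clock: 18.42
eef_pos: [0.4516, -0.1276, 0.0116]
tool_rot: [0.016, 1.0, 0.021, -0.002]
ft_force: [0.3, 0.1, -1.3]
grip_width: 0.0155
grasp_force: 59.0
```

>>> carry_out(
  plan=[
    {"dx":0,"dy":0,"dz":0,"twist":0,"fingers":1},
    {"dx":0,"dy":0,"dz":0,"twist":0,"fingers":1},
    {"dx":0,"dy":0,"dz":0,"twist":0,"fingers":1},
    {"dx":0,"dy":0,"dz":0,"twist":0,"fingers":1},
    {"dx":0,"dy":0,"dz":0,"twist":0,"fingers":1},
  ],
)

```text
clock: 18.83
eef_pos: [0.4528, -0.1274, 0.0134]
tool_rot: [0.015, 1.0, 0.021, -0.001]
ft_force: [-0.1, -0.6, -1.6]
grip_width: 0.0154
grasp_force: 59.0
```

```bash
python3 m.py .4528 -.1284 .0104 178.3
```

```text
t 18.83 tcp [ 0.4528 -0.1274  0.0134] yaw 178.24 tilt [-0.0008  0.0411] F [-0.1 -0.6 -1.6] w 0.0154 g 59.0
shift [-0.  -1.1  2.9] twist -0.06
q [-0.299  0.41  -0.389  0.784  0.039 -0.269]
```

>>> carry_out(
  plan=[
    {"dx":0,"dy":-0.5,"dz":1,"twist":0,"fingers":1},
    {"dx":0,"dy":-1,"dz":2,"twist":0,"fingers":1},
    {"dx":0,"dy":-1,"dz":3,"twist":0,"fingers":1},
    {"dx":0,"dy":-1,"dz":3.4,"twist":0,"fingers":1},
    {"dx":0,"dy":-1,"dz":3.4,"twist":0,"fingers":1},
  ],
)

```text
clock: 19.25
eef_pos: [0.4524, -0.1283, 0.0103]
tool_rot: [0.015, 1.0, 0.021, -0.001]
ft_force: [-2.8, 0.8, 8.5]
grip_width: 0.0154
grasp_force: 60.1
```

Contact is 8.5 N. I'll release, rise and move towards brass in bay 2.

>>> carry_out(
  plan=[
    {"dx":0,"dy":0,"dz":0,"twist":0,"fingers":0.1},
    {"dx":0,"dy":0,"dz":0,"twist":0,"fingers":0.1},
    {"dx":0,"dy":0,"dz":0,"twist":0,"fingers":0.1},
    {"dx":0,"dy":0,"dz":0,"twist":0,"fingers":0.1},
    {"dx":0,"dy":0,"dz":0,"twist":0,"fingers":0.1},
  ],
)

```text
clock: 19.67
eef_pos: [0.4521, -0.1281, 0.0091]
tool_rot: [0.015, 1.0, 0.021, -0.002]
ft_force: [0.2, -0.2, 0.7]
grip_width: 0.0385
grasp_force: 0.0
```

>>> carry_out(
  plan=[
    {"dx":0,"dy":0.5,"dz":-10,"twist":0,"fingers":0.1},
    {"dx":0,"dy":1,"dz":-25,"twist":0,"fingers":0.1},
    {"dx":0,"dy":2,"dz":-45,"twist":0,"fingers":0.1},
    {"dx":0,"dy":2.5,"dz":-60,"twist":0,"fingers":0.1},
    {"dx":0,"dy":2.5,"dz":-60,"twist":0,"fingers":0.1},
  ],
)

```text
clock: 20.08
eef_pos: [0.4547, -0.1288, 0.072]
tool_rot: [0.015, 1.0, 0.02, 0.001]
ft_force: [0.4, -0.1, 0.3]
grip_width: 0.0387
grasp_force: 0.0
```

```bash
python3 m.py .4568 .0193 .067 178.3; python3 -c "
from h import *
snap('wrist','w7.png')"
```

```text
t 20.08 tcp [ 0.4547 -0.1288  0.072 ] yaw 178.23 tilt [0.0031 0.0399] F [ 0.4 -0.1  0.3] w 0.0387 g 0.0
shift [  2.4 147.8  10.9] twist -0.07
q [-0.301  0.33  -0.321  0.929  0.039 -0.271]
```

View pics/w7.png

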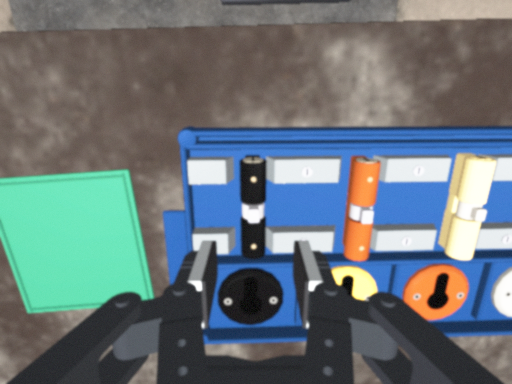

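Black lies in its slot (253,207). Brass goes to the mat.

>>> carry_out(
  plan=[
    {"dx":1,"dy":35,"dz":1,"twist":0,"fingers":0.1},
    {"dx":1.5,"dy":70,"dz":3,"twist":0,"fingers":0.1},
    {"dx":2,"dy":105,"dz":5,"twist":0,"fingers":0.1},
    {"dx":2,"dy":135,"dz":8,"twist":0,"fingers":0.1},
    {"dx":2,"dy":148,"dz":10,"twist":0,"fingers":0.1},
  ],
)

```text
clock: 20.55
eef_pos: [0.4537, 0.0232, 0.0641]
tool_rot: [0.014, 1.0, 0.021, -0.002]
ft_force: [0.2, -0.2, -0.2]
grip_width: 0.0386
grasp_force: 0.0
```

>>> carry_out(
  plan=[
    {"dx":0,"dy":0,"dz":0,"twist":0,"fingers":0.1},
    {"dx":0,"dy":0,"dz":0,"twist":0,"fingers":0.1},
    {"dx":0,"dy":0,"dz":0,"twist":0,"fingers":0.1},
    {"dx":0,"dy":0,"dz":0,"twist":0,"fingers":0.1},
    {"dx":0,"dy":0,"dz":0,"twist":0,"fingers":0.1},
  ],
)

```text
clock: 20.97
eef_pos: [0.4548, 0.0192, 0.0652]
tool_rot: [0.016, 1.0, 0.021, -0.002]
ft_force: [-0.7, -0.0, 0.3]
grip_width: 0.0386
grasp_force: 0.0
```

```bash
python3 m.py .4565 .0193 .0075 178.3
```

```text
t 20.97 tcp [0.4548 0.0192 0.0652] yaw 178.13 tilt [-0.0025  0.0414] F [-0.7 -0.   0.3] w 0.0386 g 0.0
shift [-1.9 -2.2 57.7] twist -0.17
q [ 0.015  0.304 -0.381  0.888  0.041  0.047]
```

>>> carry_out(
  plan=[
    {"dx":-1,"dy":-1,"dz":18,"twist":0,"fingers":0.1},
    {"dx":-1.5,"dy":-1.7,"dz":36,"twist":0,"fingers":0.1},
    {"dx":-1.5,"dy":-2.2,"dz":48,"twist":0,"fingers":0.1},
    {"dx":-1.5,"dy":-2.2,"dz":58,"twist":0,"fingers":0.1},
    {"dx":-1.5,"dy":-2.2,"dz":58,"twist":0,"fingers":0.1},
  ],
)

```text
clock: 21.38
eef_pos: [0.4545, 0.0195, 0.0056]
tool_rot: [0.016, 1.0, 0.021, -0.003]
ft_force: [-0.3, 0.2, 0.3]
grip_width: 0.0383
grasp_force: 0.0
```

>>> carry_out(
  plan=[
    {"dx":0,"dy":0,"dz":0,"twist":0,"fingers":1},
    {"dx":0,"dy":0,"dz":0,"twist":0,"fingers":1},
    {"dx":0,"dy":0,"dz":0,"twist":0,"fingers":1},
    {"dx":0,"dy":0,"dz":0,"twist":0,"fingers":1},
    {"dx":0,"dy":0,"dz":0,"twist":0,"fingers":1},
  ],
)

```text
clock: 21.8
eef_pos: [0.4568, 0.02, 0.0081]
tool_rot: [0.016, 1.0, 0.02, -0.001]
ft_force: [-0.3, -1.6, 2.4]
grip_width: 0.0156
grasp_force: 58.7
```

>>> carry_out(
  plan=[
    {"dx":0,"dy":0,"dz":-5,"twist":0,"fingers":1},
    {"dx":0,"dy":1,"dz":-15,"twist":0,"fingers":1},
    {"dx":0,"dy":1.5,"dz":-35,"twist":0,"fingers":1},
    {"dx":0,"dy":2.5,"dz":-60,"twist":0,"fingers":1},
    {"dx":0,"dy":3,"dz":-70,"twist":0,"fingers":1},
  ],
)

```text
clock: 22.22
eef_pos: [0.4579, 0.0207, 0.0802]
tool_rot: [0.015, 1.0, 0.021, 0.0]
ft_force: [0.6, 0.2, -0.7]
grip_width: 0.0149
grasp_force: 58.4
```

```bash
python3 m.py .482 -.260 .078 178.3
```

```text
t 22.22 tcp [0.4579 0.0207 0.0802] yaw 178.25 tilt [0.0013 0.0422] F [ 0.6  0.2 -0.7] w 0.0149 g 58.4
shift [ -32.7 -279.7   -9.6] twist -0.05
q [ 0.017  0.287 -0.358  0.924  0.042  0.048]
```

Brass is held at TCP z 8.1 mm, so on the mat I expect contact near 7.1 mm.

>>> carry_out(
  plan=[
    {"dx":-4,"dy":-35,"dz":-1.5,"twist":0,"fingers":1},
    {"dx":-8,"dy":-70,"dz":-3,"twist":0,"fingers":1},
    {"dx":-12,"dy":-105,"dz":-4.5,"twist":0,"fingers":1},
    {"dx":-16,"dy":-140,"dz":-6,"twist":0,"fingers":1},
    {"dx":-20,"dy":-175,"dz":-7,"twist":0,"fingers":1},
  ],
)

```text
clock: 22.63
eef_pos: [0.471, -0.1564, 0.0776]
tool_rot: [0.015, 1.0, 0.021, -0.001]
ft_force: [0.1, 0.3, -2.2]
grip_width: 0.0153
grasp_force: 58.7
```

>>> carry_out(
  plan=[
    {"dx":-4,"dy":-35,"dz":-1,"twist":0,"fingers":1},
    {"dx":-8,"dy":-70,"dz":-2,"twist":0,"fingers":1},
    {"dx":-12,"dy":-95,"dz":-3,"twist":0,"fingers":1},
    {"dx":-12.5,"dy":-105,"dz":-4,"twist":0,"fingers":1},
    {"dx":-12.5,"dy":-105,"dz":-4,"twist":0,"fingers":1},
  ],
)

```text
clock: 23.05
eef_pos: [0.4804, -0.2628, 0.0768]
tool_rot: [0.017, 1.0, 0.021, -0.001]
ft_force: [0.1, 0.7, -2.0]
grip_width: 0.0156
grasp_force: 58.7
```

>>> carry_out(
  plan=[
    {"dx":0,"dy":0,"dz":0,"twist":0,"fingers":1},
    {"dx":0,"dy":0,"dz":0,"twist":0,"fingers":1},
    {"dx":0,"dy":0,"dz":0,"twist":0,"fingers":1},
    {"dx":0,"dy":0,"dz":0,"twist":0,"fingers":1},
    {"dx":0,"dy":0,"dz":0,"twist":0,"fingers":1},
  ],
)

```text
clock: 23.47
eef_pos: [0.4804, -0.2595, 0.0769]
tool_rot: [0.015, 1.0, 0.021, -0.002]
ft_force: [-0.4, 0.1, -2.2]
grip_width: 0.0154
grasp_force: 58.7
```

```bash
python3 m.py .482 -.260 .0085 178.3
```

```text
t 23.47 tcp [ 0.4804 -0.2595  0.0769] yaw 178.34 tilt [-0.0024  0.0418] F [-0.4  0.1 -2.2] w 0.0154 g 58.7
shift [-1.9 -3.3 68.3] twist 0.04
q [-0.515  0.46  -0.1    1.033  0.035 -0.486]
```

>>> carry_out(
  plan=[
    {"dx":-1,"dy":-1,"dz":22,"twist":0,"fingers":1},
    {"dx":-1.5,"dy":-2,"dz":42,"twist":0,"fingers":1},
    {"dx":-1.5,"dy":-2.8,"dz":55,"twist":0,"fingers":1},
    {"dx":-1.5,"dy":-3.2,"dz":62,"twist":0,"fingers":1},
    {"dx":-1.5,"dy":-3.2,"dz":67,"twist":0,"fingers":1},
  ],
)

```text
clock: 23.88
eef_pos: [0.4811, -0.2604, 0.0087]
tool_rot: [0.015, 1.0, 0.021, -0.002]
ft_force: [-0.4, -0.4, -2.0]
grip_width: 0.0158
grasp_force: 58.7
```

>>> carry_out(
  plan=[
    {"dx":0,"dy":0,"dz":0,"twist":0,"fingers":1},
    {"dx":0,"dy":0,"dz":0,"twist":0,"fingers":1},
    {"dx":0,"dy":0,"dz":0,"twist":0,"fingers":1},
    {"dx":0,"dy":0,"dz":0,"twist":0,"fingers":1},
    {"dx":0,"dy":0,"dz":0,"twist":0,"fingers":1},
  ],
)

```text
clock: 24.3
eef_pos: [0.4821, -0.2615, 0.0105]
tool_rot: [0.015, 1.0, 0.02, -0.001]
ft_force: [-1.1, -0.4, -1.7]
grip_width: 0.0156
grasp_force: 58.7
```

>>> carry_out(
  plan=[
    {"dx":0,"dy":0,"dz":1,"twist":0,"fingers":1},
    {"dx":0,"dy":0,"dz":2,"twist":0,"fingers":1},
    {"dx":0,"dy":0,"dz":3,"twist":0,"fingers":1},
    {"dx":0,"dy":0,"dz":3.4,"twist":0,"fingers":1},
    {"dx":0,"dy":0,"dz":3.4,"twist":0,"fingers":1},
  ],
)

```text
clock: 24.72
eef_pos: [0.4817, -0.2611, 0.0071]
tool_rot: [0.015, 1.0, 0.021, -0.001]
ft_force: [-1.4, 1.1, 5.7]
grip_width: 0.0155
grasp_force: 59.5
```

>>> carry_out(
  plan=[
    {"dx":0,"dy":0,"dz":0,"twist":0,"fingers":0.1},
    {"dx":0,"dy":0,"dz":0,"twist":0,"fingers":0.1},
    {"dx":0,"dy":0,"dz":0,"twist":0,"fingers":0.1},
    {"dx":0,"dy":0,"dz":0,"twist":0,"fingers":0.1},
    {"dx":0,"dy":0,"dz":0,"twist":0,"fingers":0.1},
  ],
)

```text
clock: 25.13
eef_pos: [0.4815, -0.261, 0.0061]
tool_rot: [0.015, 1.0, 0.021, -0.002]
ft_force: [-0.0, -0.2, 0.1]
grip_width: 0.0385
grasp_force: 0.0
```

>>> carry_out(
  plan=[
    {"dx":0,"dy":0.5,"dz":-10,"twist":0,"fingers":0.1},
    {"dx":0,"dy":1,"dz":-25,"twist":0,"fingers":0.1},
    {"dx":0,"dy":2,"dz":-45,"twist":0,"fingers":0.1},
    {"dx":0,"dy":2.5,"dz":-60,"twist":0,"fingers":0.1},
    {"dx":0,"dy":2.5,"dz":-60,"twist":0,"fingers":0.1},
  ],
)

```text
clock: 25.55
eef_pos: [0.4842, -0.2623, 0.0704]
tool_rot: [0.015, 1.0, 0.019, 0.002]
ft_force: [0.7, -0.1, -0.5]
grip_width: 0.0383
grasp_force: 0.0
```

```bash
python3 m.py .4545 -.0545 .067 178.3
```

```text
t 25.55 tcp [ 0.4842 -0.2623  0.0704] yaw 178.23 tilt [0.0039 0.0382] F [ 0.7 -0.1 -0.5] w 0.0383 g 0.0
shift [ 36.1 206.5  11.2] twist -0.07
q [-0.516  0.47  -0.102  1.014  0.035 -0.485]
```

>>> carry_out(
  plan=[
    {"dx":6,"dy":35,"dz":0,"twist":0,"fingers":0.1},
    {"dx":12,"dy":70,"dz":1,"twist":0,"fingers":0.1},
    {"dx":18,"dy":105,"dz":3,"twist":0,"fingers":0.1},
    {"dx":24,"dy":140,"dz":4,"twist":0,"fingers":0.1},
    {"dx":30,"dy":175,"dz":6,"twist":0,"fingers":0.1},
  ],
)

```text
clock: 25.97
eef_pos: [0.4565, -0.0836, 0.0676]
tool_rot: [0.016, 1.0, 0.021, -0.001]
ft_force: [-0.3, 0.5, -0.1]
grip_width: 0.0382
grasp_force: 0.0
```

>>> carry_out(
  plan=[
    {"dx":3,"dy":20,"dz":1,"twist":0,"fingers":0.1},
    {"dx":5,"dy":31,"dz":2,"twist":0,"fingers":0.1},
    {"dx":5,"dy":31,"dz":2,"twist":0,"fingers":0.1},
    {"dx":5,"dy":31,"dz":2,"twist":0,"fingers":0.1},
    {"dx":5,"dy":31,"dz":2,"twist":0,"fingers":0.1},
  ],
)

```text
clock: 26.38
eef_pos: [0.4537, -0.0549, 0.067]
tool_rot: [0.016, 1.0, 0.02, -0.001]
ft_force: [-0.1, -0.3, 0.0]
grip_width: 0.0384
grasp_force: 0.0
```

```bash
python3 m.py .4545 -.0545 .0075 178.3
```

```text
t 26.38 tcp [ 0.4537 -0.0549  0.067 ] yaw 178.17 tilt [-0.0017  0.0409] F [-0.1 -0.3  0. ] w 0.0384 g 0.0
shift [-1.  -2.  59.5] twist -0.13
q [-0.147  0.309 -0.369  0.901  0.04  -0.115]
```

>>> carry_out(
  plan=[
    {"dx":-0.5,"dy":-1,"dz":18,"twist":0,"fingers":0.1},
    {"dx":-0.7,"dy":-1.5,"dz":36,"twist":0,"fingers":0.1},
    {"dx":-0.7,"dy":-2,"dz":48,"twist":0,"fingers":0.1},
    {"dx":-0.7,"dy":-2,"dz":59.5,"twist":0,"fingers":0.1},
    {"dx":-0.7,"dy":-2,"dz":59.5,"twist":0,"fingers":0.1},
  ],
)

```text
clock: 26.8
eef_pos: [0.4521, -0.0546, 0.0053]
tool_rot: [0.017, 1.0, 0.021, -0.003]
ft_force: [0.1, -0.4, 0.9]
grip_width: 0.0382
grasp_force: 0.0
```

>>> carry_out(
  plan=[
    {"dx":0,"dy":0,"dz":0,"twist":0,"fingers":1},
    {"dx":0,"dy":0,"dz":0,"twist":0,"fingers":1},
    {"dx":0,"dy":0,"dz":0,"twist":0,"fingers":1},
    {"dx":0,"dy":0,"dz":0,"twist":0,"fingers":1},
    {"dx":0,"dy":0,"dz":0,"twist":0,"fingers":1},
  ],
)

```text
clock: 27.22
eef_pos: [0.4542, -0.0538, 0.008]
tool_rot: [0.016, 1.0, 0.02, -0.001]
ft_force: [-0.0, -0.6, 0.6]
grip_width: 0.0154
grasp_force: 58.4
```

>>> carry_out(
  plan=[
    {"dx":0,"dy":0,"dz":-5,"twist":0,"fingers":1},
    {"dx":0,"dy":1,"dz":-15,"twist":0,"fingers":1},
    {"dx":0,"dy":1.5,"dz":-35,"twist":0,"fingers":1},
    {"dx":0,"dy":2.5,"dz":-60,"twist":0,"fingers":1},
    {"dx":0,"dy":3,"dz":-70,"twist":0,"fingers":1},
  ],
)

```text
clock: 27.63
eef_pos: [0.4552, -0.0533, 0.0804]
tool_rot: [0.015, 1.0, 0.021, 0.0]
ft_force: [0.7, -0.4, -2.4]
grip_width: 0.0152
grasp_force: 58.5
```

```bash
python3 m.py .457 .0193 .078 178.3
```

```text
t 27.63 tcp [ 0.4552 -0.0533  0.0804] yaw 178.26 tilt [0.0013 0.0414] F [ 0.7 -0.4 -2.4] w 0.0152 g 58.5
shift [ 0.5 72.4  5.4] twist -0.04
q [-0.144  0.292 -0.351  0.933  0.041 -0.113]
```

Copper is held at z 8.0 mm. I'll take it to bay 2.

>>> carry_out(
  plan=[
    {"dx":0,"dy":25,"dz":1,"twist":0,"fingers":1},
    {"dx":0,"dy":50,"dz":2,"twist":0,"fingers":1},
    {"dx":0.5,"dy":66,"dz":3,"twist":0,"fingers":1},
    {"dx":0.5,"dy":72.5,"dz":3,"twist":0,"fingers":1},
    {"dx":0.5,"dy":72.5,"dz":3,"twist":0,"fingers":1},
  ],
)

```text
clock: 28.05
eef_pos: [0.4554, 0.0205, 0.0778]
tool_rot: [0.014, 1.0, 0.021, -0.001]
ft_force: [-0.6, -0.4, -2.0]
grip_width: 0.0155
grasp_force: 58.8
```

>>> carry_out(
  plan=[
    {"dx":0,"dy":0,"dz":0,"twist":0,"fingers":1},
    {"dx":0,"dy":0,"dz":0,"twist":0,"fingers":1},
    {"dx":0,"dy":0,"dz":0,"twist":0,"fingers":1},
    {"dx":0,"dy":0,"dz":0,"twist":0,"fingers":1},
    {"dx":0,"dy":0,"dz":0,"twist":0,"fingers":1},
  ],
)

```text
clock: 28.47
eef_pos: [0.4556, 0.0186, 0.0774]
tool_rot: [0.016, 1.0, 0.021, -0.002]
ft_force: [-0.0, -1.3, -2.8]
grip_width: 0.0158
grasp_force: 58.8
```

```bash
python3 m.py .457 .0193 .009 178.3
```

```text
t 28.47 tcp [0.4556 0.0186 0.0774] yaw 178.17 tilt [-0.0024  0.0415] F [-0.  -1.3 -2.8] w 0.0158 g 58.8
shift [-1.7 -2.1 68.4] twist -0.13
q [ 0.013  0.289 -0.363  0.92   0.042  0.045]
```

>>> carry_out(
  plan=[
    {"dx":-1,"dy":-1,"dz":22,"twist":0,"fingers":1},
    {"dx":-1.5,"dy":-1.5,"dz":42,"twist":0,"fingers":1},
    {"dx":-1.5,"dy":-2,"dz":55,"twist":0,"fingers":1},
    {"dx":-1.5,"dy":-2.2,"dz":62,"twist":0,"fingers":1},
    {"dx":-1.5,"dy":-2.2,"dz":67,"twist":0,"fingers":1},
  ],
)

```text
clock: 28.88
eef_pos: [0.4563, 0.0195, 0.0095]
tool_rot: [0.016, 1.0, 0.021, -0.002]
ft_force: [-0.2, -0.4, -1.5]
grip_width: 0.0155
grasp_force: 58.7
```

>>> carry_out(
  plan=[
    {"dx":0,"dy":0,"dz":0,"twist":0,"fingers":1},
    {"dx":0,"dy":0,"dz":0,"twist":0,"fingers":1},
    {"dx":0,"dy":0,"dz":0,"twist":0,"fingers":1},
    {"dx":0,"dy":0,"dz":0,"twist":0,"fingers":1},
    {"dx":0,"dy":0,"dz":0,"twist":0,"fingers":1},
  ],
)

```text
clock: 29.3
eef_pos: [0.4576, 0.0198, 0.0112]
tool_rot: [0.015, 1.0, 0.021, -0.001]
ft_force: [0.1, -0.3, -2.2]
grip_width: 0.0153
grasp_force: 58.7
```

>>> carry_out(
  plan=[
    {"dx":0,"dy":0,"dz":1,"twist":0,"fingers":1},
    {"dx":0,"dy":0,"dz":2,"twist":0,"fingers":1},
    {"dx":0,"dy":0,"dz":3,"twist":0,"fingers":1},
    {"dx":0,"dy":0,"dz":3.4,"twist":0,"fingers":1},
    {"dx":0,"dy":0,"dz":3.4,"twist":0,"fingers":1},
  ],
)

```text
clock: 29.72
eef_pos: [0.4571, 0.0199, 0.0079]
tool_rot: [0.015, 1.0, 0.021, -0.001]
ft_force: [-1.3, -0.5, 7.1]
grip_width: 0.0153
grasp_force: 59.7
```

>>> carry_out(
  plan=[
    {"dx":0,"dy":0,"dz":0,"twist":0,"fingers":0.1},
    {"dx":0,"dy":0,"dz":0,"twist":0,"fingers":0.1},
    {"dx":0,"dy":0,"dz":0,"twist":0,"fingers":0.1},
    {"dx":0,"dy":0,"dz":0,"twist":0,"fingers":0.1},
    {"dx":0,"dy":0,"dz":0,"twist":0,"fingers":0.1},
  ],
)

```text
clock: 30.13
eef_pos: [0.4569, 0.02, 0.007]
tool_rot: [0.015, 1.0, 0.021, -0.001]
ft_force: [-0.8, 0.3, -0.5]
grip_width: 0.0385
grasp_force: 0.0
```

>>> carry_out(
  plan=[
    {"dx":0,"dy":0.5,"dz":-10,"twist":0,"fingers":0.1},
    {"dx":0,"dy":1,"dz":-25,"twist":0,"fingers":0.1},
    {"dx":0,"dy":2,"dz":-45,"twist":0,"fingers":0.1},
    {"dx":0,"dy":2.5,"dz":-60,"twist":0,"fingers":0.1},
    {"dx":0,"dy":2.5,"dz":-60,"twist":0,"fingers":0.1},
  ],
)

```text
clock: 30.55
eef_pos: [0.4596, 0.02, 0.0698]
tool_rot: [0.015, 1.0, 0.021, 0.001]
ft_force: [0.7, 0.8, 0.6]
grip_width: 0.0382
grasp_force: 0.0
```

```bash
python3 m.py .4815 -.261 .067 178.3
```

```text
t 30.55 tcp [0.4596 0.02   0.0698] yaw 178.23 tilt [0.0035 0.0417] F [0.7 0.8 0.6] w 0.0382 g 0.0
shift [ -30.6 -280.1   -8.8] twist -0.07
q [ 0.016  0.302 -0.369  0.895  0.042  0.047]
```

>>> carry_out(
  plan=[
    {"dx":-4,"dy":-35,"dz":-1.5,"twist":0,"fingers":0.1},
    {"dx":-8,"dy":-70,"dz":-3,"twist":0,"fingers":0.1},
    {"dx":-12,"dy":-105,"dz":-4.5,"twist":0,"fingers":0.1},
    {"dx":-16,"dy":-140,"dz":-6,"twist":0,"fingers":0.1},
    {"dx":-20,"dy":-175,"dz":-7,"twist":0,"fingers":0.1},
  ],
)

```text
clock: 30.97
eef_pos: [0.4713, -0.1571, 0.066]
tool_rot: [0.015, 1.0, 0.021, -0.002]
ft_force: [0.6, -0.1, 1.5]
grip_width: 0.0387
grasp_force: 0.0
```

>>> carry_out(
  plan=[
    {"dx":-4,"dy":-35,"dz":-1,"twist":0,"fingers":0.1},
    {"dx":-8,"dy":-70,"dz":-2,"twist":0,"fingers":0.1},
    {"dx":-11,"dy":-95,"dz":-2,"twist":0,"fingers":0.1},
    {"dx":-11,"dy":-105.5,"dz":-2,"twist":0,"fingers":0.1},
    {"dx":-11,"dy":-105.5,"dz":-2,"twist":0,"fingers":0.1},
  ],
)

```text
clock: 31.38
eef_pos: [0.4789, -0.2635, 0.0631]
tool_rot: [0.017, 1.0, 0.021, -0.002]
ft_force: [0.3, 0.8, -1.3]
grip_width: 0.0383
grasp_force: 0.0
```

>>> carry_out(
  plan=[
    {"dx":0,"dy":0,"dz":0,"twist":0,"fingers":0.1},
    {"dx":0,"dy":0,"dz":0,"twist":0,"fingers":0.1},
    {"dx":0,"dy":0,"dz":0,"twist":0,"fingers":0.1},
    {"dx":0,"dy":0,"dz":0,"twist":0,"fingers":0.1},
    {"dx":0,"dy":0,"dz":0,"twist":0,"fingers":0.1},
  ],
)

```text
clock: 31.8
eef_pos: [0.4796, -0.2604, 0.0646]
tool_rot: [0.015, 1.0, 0.021, -0.001]
ft_force: [0.5, -0.0, 0.5]
grip_width: 0.0384
grasp_force: 0.0
```

```bash
python3 m.py .4815 -.261 .0072 178.3
```

```text
t 31.80 tcp [ 0.4796 -0.2604  0.0646] yaw 178.33 tilt [-0.0023  0.0416] F [ 0.5 -0.   0.5] w 0.0384 g 0.0
shift [-2.1 -2.9 57.3] twist 0.03
q [-0.517  0.473 -0.115  1.005  0.035 -0.488]
```

>>> carry_out(
  plan=[
    {"dx":-1,"dy":-1,"dz":18,"twist":0,"fingers":0.1},
    {"dx":-1.5,"dy":-2,"dz":36,"twist":0,"fingers":0.1},
    {"dx":-1.5,"dy":-2.8,"dz":48,"twist":0,"fingers":0.1},
    {"dx":-1.5,"dy":-2.8,"dz":58,"twist":0,"fingers":0.1},
    {"dx":-1.5,"dy":-2.8,"dz":58,"twist":0,"fingers":0.1},
  ],
)

```text
clock: 32.22
eef_pos: [0.4793, -0.2605, 0.0043]
tool_rot: [0.015, 1.0, 0.022, -0.003]
ft_force: [-0.3, 0.5, -0.3]
grip_width: 0.0383
grasp_force: 0.0
```

>>> carry_out(
  plan=[
    {"dx":0,"dy":0,"dz":0,"twist":0,"fingers":1},
    {"dx":0,"dy":0,"dz":0,"twist":0,"fingers":1},
    {"dx":0,"dy":0,"dz":0,"twist":0,"fingers":1},
    {"dx":0,"dy":0,"dz":0,"twist":0,"fingers":1},
    {"dx":0,"dy":0,"dz":0,"twist":0,"fingers":1},
  ],
)

```text
clock: 32.63
eef_pos: [0.4813, -0.2622, 0.0071]
tool_rot: [0.015, 1.0, 0.02, -0.001]
ft_force: [-0.8, -0.5, 1.8]
grip_width: 0.0155
grasp_force: 58.7
```

>>> carry_out(
  plan=[
    {"dx":0,"dy":0,"dz":-5,"twist":0,"fingers":1},
    {"dx":0,"dy":1,"dz":-15,"twist":0,"fingers":1},
    {"dx":0,"dy":1.5,"dz":-35,"twist":0,"fingers":1},
    {"dx":0,"dy":2.5,"dz":-60,"twist":0,"fingers":1},
    {"dx":0,"dy":3,"dz":-70,"twist":0,"fingers":1},
  ],
)

```text
clock: 33.05
eef_pos: [0.4825, -0.2628, 0.08]
tool_rot: [0.015, 1.0, 0.02, 0.001]
ft_force: [0.8, 0.2, -1.7]
grip_width: 0.0151
grasp_force: 58.7
```

```bash
python3 m.py .4546 -.0545 .078 178.3
```

```text
t 33.05 tcp [ 0.4825 -0.2628  0.08  ] yaw 178.23 tilt [0.0019 0.0392] F [ 0.8  0.2 -1.7] w 0.0151 g 58.7
shift [ 34.4 207.1  10.1] twist -0.07
q [-0.518  0.46  -0.091  1.037  0.035 -0.487]
```

>>> carry_out(
  plan=[
    {"dx":6,"dy":35,"dz":0,"twist":0,"fingers":1},
    {"dx":12,"dy":70,"dz":1,"twist":0,"fingers":1},
    {"dx":18,"dy":105,"dz":3,"twist":0,"fingers":1},
    {"dx":24,"dy":140,"dz":4,"twist":0,"fingers":1},
    {"dx":30,"dy":175,"dz":6,"twist":0,"fingers":1},
  ],
)

```text
clock: 33.47
eef_pos: [0.456, -0.0846, 0.0782]
tool_rot: [0.016, 1.0, 0.021, -0.001]
ft_force: [0.4, -0.5, -1.5]
grip_width: 0.0153
grasp_force: 59.0
```

>>> carry_out(
  plan=[
    {"dx":3,"dy":20,"dz":1,"twist":0,"fingers":1},
    {"dx":4,"dy":31,"dz":2,"twist":0,"fingers":1},
    {"dx":4,"dy":31.5,"dz":2,"twist":0,"fingers":1},
    {"dx":4,"dy":31.5,"dz":2,"twist":0,"fingers":1},
    {"dx":4,"dy":31.5,"dz":2,"twist":0,"fingers":1},
  ],
)

```text
clock: 33.88
eef_pos: [0.454, -0.0552, 0.0772]
tool_rot: [0.016, 1.0, 0.02, -0.001]
ft_force: [0.4, -0.1, -1.9]
grip_width: 0.0156
grasp_force: 59.0
```

```bash
python3 m.py .455 -.0545 .009 178.3; python3 -c "
from h import *
snap('wrist','w8.png')"
```

```text
t 33.88 tcp [ 0.454  -0.0552  0.0772] yaw 178.18 tilt [-0.0014  0.0408] F [ 0.4 -0.1 -1.9] w 0.0156 g 59.0
shift [-1.2 -2.  68.2] twist -0.12
q [-0.148  0.296 -0.355  0.928  0.04  -0.116]
```

View pics/w8.png

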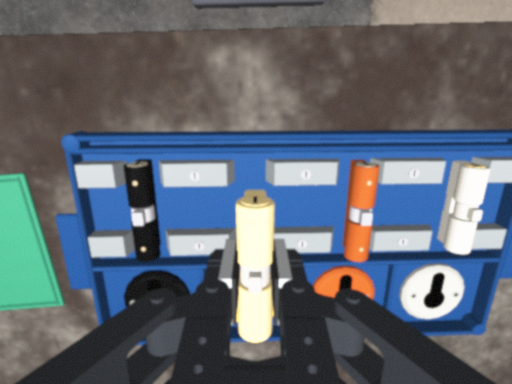

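Brass (255,265) is held above the empty bay 3, with copper, nickel and black already in place. I'll lower it.

>>> carry_out(
  plan=[
    {"dx":-1,"dy":-1,"dz":22,"twist":0,"fingers":1},
    {"dx":-1,"dy":-1.5,"dz":42,"twist":0,"fingers":1},
    {"dx":-1,"dy":-2,"dz":55,"twist":0,"fingers":1},
    {"dx":-1,"dy":-2,"dz":62,"twist":0,"fingers":1},
    {"dx":-1,"dy":-2,"dz":67,"twist":0,"fingers":1},
  ],
)

```text
clock: 34.35
eef_pos: [0.4538, -0.0544, 0.0091]
tool_rot: [0.016, 1.0, 0.021, -0.002]
ft_force: [0.2, -0.4, -1.7]
grip_width: 0.0157
grasp_force: 59.0
```

>>> carry_out(
  plan=[
    {"dx":0,"dy":0,"dz":0,"twist":0,"fingers":1},
    {"dx":0,"dy":0,"dz":0,"twist":0,"fingers":1},
    {"dx":0,"dy":0,"dz":0,"twist":0,"fingers":1},
    {"dx":0,"dy":0,"dz":0,"twist":0,"fingers":1},
    {"dx":0,"dy":0,"dz":0,"twist":0,"fingers":1},
  ],
)

```text
clock: 34.77
eef_pos: [0.4548, -0.0536, 0.0107]
tool_rot: [0.015, 1.0, 0.021, -0.001]
ft_force: [-0.3, 0.1, -1.4]
grip_width: 0.0151
grasp_force: 59.0
```

>>> carry_out(
  plan=[
    {"dx":0,"dy":-0.5,"dz":1,"twist":0,"fingers":1},
    {"dx":0,"dy":-0.5,"dz":2,"twist":0,"fingers":1},
    {"dx":0,"dy":-0.5,"dz":2.8,"twist":0,"fingers":1},
    {"dx":0,"dy":-0.5,"dz":3,"twist":0,"fingers":1},
    {"dx":0,"dy":-0.5,"dz":3,"twist":0,"fingers":1},
  ],
)

```text
clock: 35.18
eef_pos: [0.4544, -0.0539, 0.008]
tool_rot: [0.015, 1.0, 0.021, -0.001]
ft_force: [-2.1, -0.1, 7.1]
grip_width: 0.0154
grasp_force: 60.1
```

>>> carry_out(
  plan=[
    {"dx":0,"dy":0,"dz":0,"twist":0,"fingers":0.1},
    {"dx":0,"dy":0,"dz":0,"twist":0,"fingers":0.1},
    {"dx":0,"dy":0,"dz":0,"twist":0,"fingers":0.1},
    {"dx":0,"dy":0,"dz":0,"twist":0,"fingers":0.1},
    {"dx":0,"dy":0,"dz":0,"twist":0,"fingers":0.1},
  ],
)

```text
clock: 35.6
eef_pos: [0.4541, -0.0538, 0.0069]
tool_rot: [0.015, 1.0, 0.021, -0.002]
ft_force: [-0.1, 0.2, -0.2]
grip_width: 0.0381
grasp_force: 0.0
```

>>> carry_out(
  plan=[
    {"dx":0,"dy":0.5,"dz":-10,"twist":0,"fingers":0.1},
    {"dx":0,"dy":1,"dz":-25,"twist":0,"fingers":0.1},
    {"dx":0,"dy":2,"dz":-50,"twist":0,"fingers":0.1},
    {"dx":0,"dy":3,"dz":-80,"twist":0,"fingers":0.1},
    {"dx":0,"dy":4,"dz":-110,"twist":0,"fingers":0.1},
  ],
)

```text
clock: 36.02
eef_pos: [0.4537, -0.0543, 0.1176]
tool_rot: [0.015, 1.0, 0.021, -0.002]
ft_force: [-0.0, 0.2, -0.3]
grip_width: 0.0383
grasp_force: 0.0
```

>>> carry_out(
  plan=[
    {"dx":0,"dy":0.5,"dz":-20,"twist":0,"fingers":0.1},
    {"dx":0,"dy":1,"dz":-30,"twist":0,"fingers":0.1},
    {"dx":0,"dy":1,"dz":-30,"twist":0,"fingers":0.1},
    {"dx":0,"dy":1,"dz":-30,"twist":0,"fingers":0.1},
    {"dx":0,"dy":1,"dz":-30,"twist":0,"fingers":0.1},
  ],
)

```text
clock: 36.43
eef_pos: [0.4538, -0.0546, 0.146]
tool_rot: [0.015, 1.0, 0.021, -0.002]
ft_force: [-0.2, 0.7, 0.5]
grip_width: 0.0386
grasp_force: 0.0
```

```bash
python3 -c "
from h import *
w=snap('wrist')['image'];c=snap('scene');u,v=map(int,proj(c,(.47,-.02,.02)))
s=cv2.resize(c['image'][v-45:v+45,u-60:u+60],(512,384),interpolation=2)
cv2.imwrite('pics/w9.png',cv2.resize(np.vstack([w,s]),None,fx=.78,fy=.78)[:,:,::-1])"
```

```text
(no output)
```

View pics/w9.png

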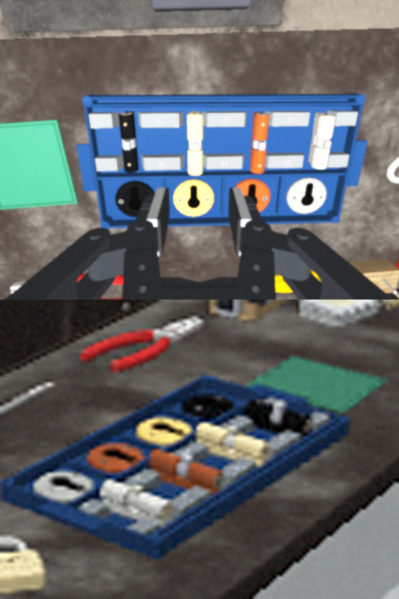

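All four cylinders lie in front of their own rosettes: black (128,140), brass (195,142), copper (260,142) and nickel (323,142). The mat is empty and the gripper is clear.

```bash
python3 -c "
from workcell import job_done
print(job_done())"
```

```text
the job is handed in; nothing more can be done
None
```

I swapped all four cylinders round and handed the job in after about 36 s of robot time. In the last pictures each one lies level and fully down in the slot in front of the rosette of its own finish, and the padlock and pink look-alikes were not touched.

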